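# Kit the re-soling job and hand over the full tack tin

## Task

Get my re-soling job ready: stand the steel edge roller and the thread spool in their round wells in the wooden caddy and press the sanding block down into its pocket, fully home. Then heft the three look-alike closed tack tins by lifting each in turn a few centimetres clear of the bench, setting it back upright where it stood before you lift the next, and finish still holding the heaviest one upright, about 20 cm above the bench, so that I can take it from you: do not let go. Leave everything else alone and never tip a tin over.

Things in the scene. Friction and masses are not known exactly. Their poses are not given: they have to be found in the camera images.
- caddy: Fixed hardwood caddy, 240 (x) x 140 (y) x 24 mm high, a small brass handle at each short end (to 137 mm from the middle), yaw -0.45 to 0.1 rad. Origin: centre of the underside, z up. In its top: three empty wells (see points), 16 mm deep, floors 8 mm above the bench, 2 mm chamfer; two fixed steel punches, 17 mm thick, stand at caddy (40, 45) and (78, 45) mm, tops 60 and 48 mm above the bench.
- roller_well (a point): Middle of the floor of the roller's round well, 35 mm in diameter, 16 mm deep; at caddy (78, -20) mm, 8 mm above the bench.
- spool_well (a point): Middle of the floor of the spool's round well, 50 mm in diameter, 16 mm deep; at caddy (10, -24) mm, 8 mm above the bench.
- block_pocket (a point): Middle of the floor of the block's rectangular pocket, 46 mm along the caddy's x, 84 mm along its y, 16 mm deep; at caddy (-78, 0) mm, 8 mm above the bench; axes as the caddy's.
- roller_centre (a point): Centre of the loose steel edge roller, which stands upright on the bench: grey, round, 27 mm in diameter, 62 mm tall, 0.12 kg; its worn foot lets it lean up to 0.08 rad. Centre 31 mm above its foot; z up. It goes upright into roller_well, so hold it by its upper half.
- spool_centre (a point): Centre of the loose wooden spool of dark thread, which stands upright on the bench: 42 mm in diameter at the flanges, 60 mm tall, 0.045 kg. Centre 30 mm above its foot; z up. It goes upright into spool_well, so hold it by its upper half.
- block_centre (a point): Centre of the loose tan cork sanding block lying flat: 38 mm along its x, 76 mm along its y, 40 mm high, 0.05 kg, edges worn round; centre 20 mm above its underside, z up. It goes flat into block_pocket (either way round); hold it across its 38 mm by the upper 22 mm, since the lower 16 mm go into the pocket.
- tin_1_centre (a point): Centre of one of three look-alike closed rusty tack tins, 60 mm tall: body 56 mm square, lid (top 12 mm, fixed shut) 60 mm square. x and y run square to its sides, z up; centre 30 mm above the underside. Contents hidden: tins weigh 0.09 to 0.55 kg, the heaviest at least 0.15 kg more than the next; places and weights change from start to start.
- tin_2_centre (a point): The second tack tin, same size and looks as tin_1_centre.
- tin_3_centre (a point): The third tack tin, same size and looks as tin_1_centre.
- tin_1: The tin of tin_1_centre; origin at the centre of its underside (its axes are turned 9 degrees from the tin's sides).
- tin_2: The tin of tin_2_centre, likewise.
- tin_3: The tin of tin_3_centre, likewise.
- roller: The edge roller; origin at the centre of its foot.
- spool: The thread spool; origin at the centre of its foot.
- block: The sanding block; origin at the centre of its underside.
- pincers: Bystander: loose iron pincers lying flat near the front edge, 78 x 164 x 18 mm; leave alone.
- polish_tin: Bystander: loose round flat black polish tin, 90 mm in diameter, 27 mm high; leave alone.
- hammer: Bystander: loose hammer lying flat behind the tins, 99 x 244 x 33 mm; leave alone.
- creaser: Fixed cast-iron edge marking machine at the back of the bench, 141 mm deep (x), 249 mm wide with its crank (y), 237 mm tall, origin at the middle of its underside: keep the arm clear of it.

How it is judged:
By the outcome, as a careful person would: the job done as asked, in the order asked, and still so for the second after the job is handed in, while the arm keeps its last pose, push and grip.
It also fails if it takes over 72 s, if anything falls off the work surface, if the arm or the gripper's body presses on something with over 40 N, if the wrist force passes 120 N, or if a joint passes its speed limit or range.

## Robot

A 6-joint arm with a two-finger parallel gripper is mounted at the origin on a cart in front of the work surface, level with it; the furniture and walls round the work are solid. World frame = base frame: x ahead of the robot, y to its left, z up, the work surface at z = 0. Lengths are in m, angles in degrees, forces in N, time in s.
With the tool pointing down it reaches from about 0.35 to 0.875 m from the base axis. Payload 4.2 kg.
Tool frame: the origin (TCP) lies on the centre line of the jaws, within the pads' length; the fingertips stand 19 mm ahead of it and the grasp point (between the pads) is the TCP; x points along the fingers, y is the direction in which the jaws open and shut, and the axes are right-handed (so a half turn about x gives the same grasp; the last joint's range is limited). The gripper opens to 87 mm and grips with 3 to 60 N. Pads are 19 mm wide; open, the fingers measure 117 mm over their backs; the gripper's body (75 mm by 190 mm) begins 51 mm behind the grasp point.
Start: joints at [-59.668, 22.042, 0.453, 0, -68.411, -14.817], TCP at [0.167, -0.602, 0.242] pointing down, gripper open.
Joint ranges: [-179.83, 179.83], [-69.29, 118.12], [-61.27, 80.66], [-181.25, 117.63], [-171.15, -9.14], [-177.46, 177.46]. Speed limits (degrees/s): [159.86, 159.86, 180, 180, 180, 180].

## Interface

Orientations are given as a 3x3 rotation matrix whose columns are the frame's x, y, z axes.
In Python, from station import * gives the robot as it stands.
- The arm moves only by the shell command python3 -m creep 'ROWS'. ROWS is JSON, a list of rows, each a list of 5 numbers: the opening, from 0 (shut) to 1 (fully open), then the shift along the world's x, y, z in mm, then the turn about the world's z in rad. In form: [[jaw, x, y, z, turn], ...]. A call has exactly 8 rows; each row is the pose to reach, as a shift and turn from the pose measured when the call began; what a row does not reach only later rows make up. A row lasts 1/10 s, in which the tool goes at most 50 mm and 8.59 degrees, less where a joint would pass 70% of its speed; a pose out of reach is approached as far as the arm can. A call with a gripper value outside its range is refused whole. The fingers move at their own pace and stop on an object; the grip force is fixed at half the most. Time passes only in rows, so rows that repeat a pose let the fingers close, or fill a call up. It gives the time, the measured TCP pose, the force and the opening at its end, in the units of the state.
- sense(): the state, without advancing time (a new reading comes with each control period).
- capture(name): name is "side" or "top" or "wrist"; returns a dict with "image" (400x640x3 uint8, blue, green, red), "z_map" (400x640 float32, m along the optical axis (not along the pixel's ray), 0 where there is no reading), "mtx" (3x3 intrinsics, pixels), "eye" and "attitude" of the camera in the world. Camera axes: x right, y up, looking along -z (the intrinsics and any distortion apply to the point x, -y, -z); pixel columns grow to the right and rows downward; lengths in m; the calibration is good to about 2 mm. A picture is of the moment at which its call begins.
- finish_job(): hands the job in, once; it reports no verdict.
Trained networks look in a picture, given as the dict that the camera call returned (one of the last four; its "shot" number tells which), for a name from the list of things; names that differ only in an ending like _2 or _b are one class to them, and where a whole thing is asked for, a point or a joint stands for the part that bears it (a point fixed in the world has none). Each returns a list of dicts, best first, with "confidence" (0 to 1); they miss things now and then, are a little off and sometimes report something else, mostly with a low value. They report only what shows in the picture. A call takes as long as a camera call.
- look_for(picture, thing): "box" ([left, top, right, bottom] in pixels, round what is visible of it).
- mark_of(picture, thing): "centre" ([column, row] in pixels: a listed point, or the origin of a listed thing).
The state is a dict: "time_s": time; "joints": joint angles; "joint_velocities": joint speeds; "effort": joint torques, N m; "tcp_pos": TCP position; "ee_rot": TCP orientation; "wrist_force": force on the tool from outside, world axes, zero at the start; "moment": the same for the moment, N m; "gripper_width": opening from 0.0 (shut) to 1.0 (fully open).
Only numpy, scipy, OpenCV 4.12 (cv2) and the standard library are available. Lean on these libraries where they do the work, as an engineer would, in place of code of your own. Each camera call takes 0.05 s, during which the arm holds its last target.

## Working session

There is one attempt and no reset: what is moved stays moved. The work goes in short steps, Python scripts to look and compute and a shell command to move; the robot and the scene stay as the last step left them, time stands still between calls to the robot, and variables do not carry over. Pictures are saved under pics/ and viewed, and the job is handed in when it is done.

```bash
ls; mkdir -p pics; cat > h.py <<'E'
from station import *
import numpy as np, cv2
def proj(pic,pts):
    A=np.array(pic['attitude']);e=np.array(pic['eye']);M=np.array(pic['mtx'])
    c=(np.atleast_2d(pts)-e)@A
    c=c*np.array([1,-1,-1])
    uv=c@M.T
    return uv[:,:2]/uv[:,2:]
def ray(pic,u,v):
    A=np.array(pic['attitude']);M=np.array(pic['mtx'])
    d=np.linalg.inv(M)@np.array([u,v,1.0]); d=d*np.array([1,-1,-1])
    return A@d
def at_z(pic,u,v,z):
    d=ray(pic,u,v);e=np.array(pic['eye'])
    return e+d*(z-e[2])/d[2]
def cloud(pic):
    z=pic['z_map'];h,w=z.shape
    vv,uu=np.mgrid[0:h,0:w]
    M=np.array(pic['mtx']);A=np.array(pic['attitude'])
    d=np.stack([uu,vv,np.ones_like(uu)],-1)@np.linalg.inv(M).T
    d=d*z[...,None]*np.array([1,-1,-1])
    P=d@A.T+np.array(pic['eye'])
    P[z==0]=np.nan
    return P
E
python3 - <<'E'
from h import *
s=sense();print({k:(np.round(v,3).tolist()) for k,v in s.items()})
for n in ['top','side','wrist']:
    p=capture(n);cv2.imwrite(f'pics/{n}0.png',p['image'])
    print(n,p.keys(),np.round(p['mtx'],1).tolist(),np.round(p['eye'],3),np.round(p['attitude'],3).tolist())
    for t in ['roller_well','spool_well','block_pocket','roller_centre','spool_centre','block_centre','tin_1_centre','tin_1','caddy']:
        r=mark_of(p,t)
        print(t,[(np.round(q['centre'],1).tolist(),round(q['confidence'],2)) for q in r[:5]])
print(sense()['time_s'])
E
```

```text
pics
{'time_s': 0.0, 'joints': [-59.668, 22.091, 0.379, -0.03, -68.409, -14.817], 'joint_velocities': [0.065, -0.011, 0.006, 0.003, -0.038, 0.021], 'effort': [0.001, -39.067, 18.741, 4.22, 0.011, -0.0], 'tcp_pos': [0.167, -0.602, 0.24], 'ee_rot': [[-0.001, -0.267, 0.964], [0.002, 0.964, 0.267], [-1.0, 0.002, -0.0]], 'wrist_force': [0.285, -0.386, 0.783], 'moment': [-0.017, 0.047, -0.004], 'gripper_width': 1.001}
top dict_keys(['image', 'z_map', 'mtx', 'eye', 'attitude', 'shot']) [[461.8, 0.0, 316.3], [0.0, 461.8, 205.5], [0.0, 0.0, 1.0]] [ 0.315 -0.009  1.403] [[0.012, 0.989, -0.146], [-1.0, 0.013, 0.007], [0.009, 0.146, 0.989]]
roller_well [([434.9, 189.2], 0.61), ([179.4, 146.1], 0.4)]
spool_well [([437.2, 210.5], 0.61)]
block_pocket [([423.2, 239.2], 0.88), ([310.9, 232.0], 0.35)]
roller_centre [([310.4, 231.7], 0.53)]
spool_centre [([349.4, 231.6], 0.53)]
block_centre [([250.6, 234.8], 0.49)]
tin_1_centre [([236.0, 177.3], 0.59), ([437.3, 186.6], 0.48)]
tin_1 [([290.4, 188.9], 0.91), ([243.5, 175.5], 0.8), ([199.4, 195.7], 0.78), ([425.6, 210.9], 0.26)]
caddy [([429.3, 208.7], 0.
[... 329 characters left out ...]
_pocket [([280.4, 284.6], 0.9), ([258.3, 232.8], 0.51)]
roller_centre [([296.6, 204.4], 0.49)]
spool_centre [([294.6, 226.3], 0.66)]
block_centre [([298.6, 183.3], 0.73), ([314.4, 293.5], 0.24)]
tin_1_centre [([353.9, 172.5], 0.56)]
tin_1 [([349.3, 201.2], 0.97), ([354.0, 179.1], 0.76), ([335.4, 165.6], 0.75)]
caddy [([314.2, 288.9], 0.88)]
wrist dict_keys(['image', 'z_map', 'mtx', 'eye', 'attitude', 'shot']) [[331.5, 0.0, 314.5], [0.0, 331.5, 199.3], [0.0, 0.0, 1.0]] [ 0.089 -0.625  0.383] [[-0.267, -0.92, -0.286], [0.964, -0.255, -0.079], [0.0, -0.297, 0.955]]
roller_well []
spool_well []
block_pocket []
roller_centre []
spool_centre []
block_centre []
tin_1_centre []
tin_1 []
caddy []
1.5
```

View pictures.

View pics/top0.png

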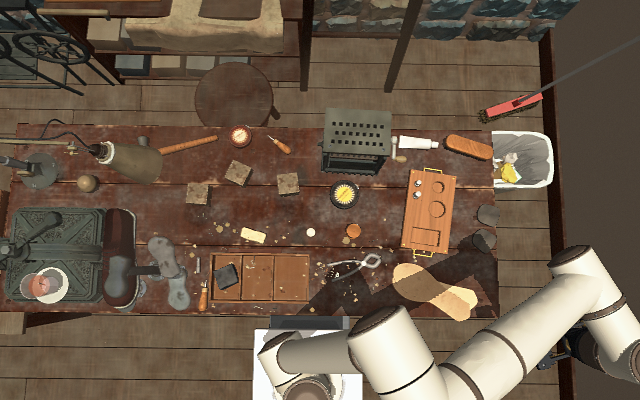

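View pics/side0.png

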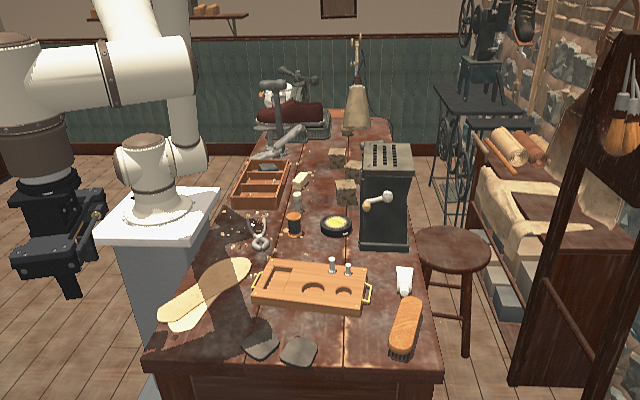

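View pics/wrist0.png

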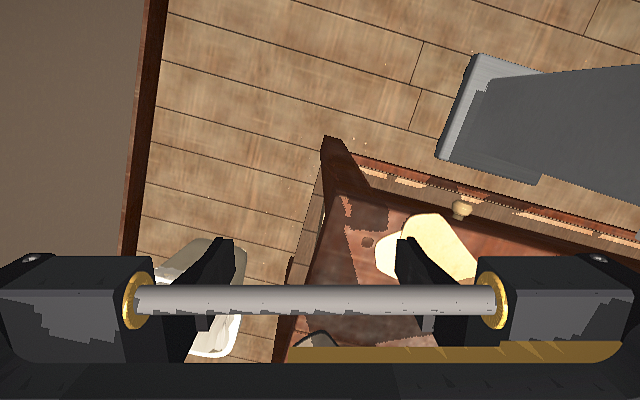

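```bash
python3 - <<'E'
from h import *
for n in ['top','side']:
    p=capture(n); np.savez(f'{n}0.npz',**{k:p[k] for k in ['image','z_map','mtx','eye','attitude']})
    P=cloud(p); np.save(f'{n}P0.npy',P)
    for t,b in ([('roller',0),('spool',0),('block',0),('tin_1',0),('caddy',0),('polish_tin',0),('hammer',0),('creaser',0),('pincers',0)]):
        for r in look_for(p,t)[:4]:
            l,tt,rr,bb=[int(round(x)) for x in r['box']]
            Q=P[tt:bb+1,l:rr+1].reshape(-1,3);Q=Q[~np.isnan(Q[:,0])]
            Q=Q[Q[:,2]>0.01]
            print(n,t,[l,tt,rr,bb],round(r['confidence'],2),len(Q),np.round(np.percentile(Q,[2,50,98],axis=0),3).tolist() if len(Q) else '')
print(sense()['time_s'])
p=np.load('top0.npz')
im=p['image'][120:290,170:500]
cv2.imwrite('pics/top0z.png',cv2.resize(im,None,fx=2.4,fy=2.4,interpolation=cv2.INTER_CUBIC))
E
```

```text
top roller [306, 226, 316, 237] 0.51 70 [[0.424, -0.015, 0.054], [0.437, -0.001, 0.062], [0.449, 0.01, 0.067]]
top spool [346, 224, 361, 241] 0.66 166 [[0.422, -0.147, 0.017], [0.44, -0.127, 0.06], [0.46, -0.109, 0.067]]
top block [242, 226, 267, 241] 0.62 259 [[0.408, 0.132, 0.021], [0.426, 0.168, 0.035], [0.446, 0.2, 0.042]]
top tin_1 [186, 185, 208, 205] 0.74 443 [[0.515, 0.303, 0.018], [0.54, 0.331, 0.06], [0.57, 0.362, 0.066]]
top tin_1 [278, 174, 299, 196] 0.59 430 [[0.549, 0.036, 0.02], [0.575, 0.066, 0.06], [0.606, 0.095, 0.066]]
top tin_1 [223, 160, 253, 190] 0.56 475 [[0.576, 0.181, 0.015], [0.607, 0.213, 0.06], [0.641, 0.248, 0.065]]
top tin_1 [330, 182, 358, 208] 0.32 653 [[0.514, -0.142, 0.02], [0.554, -0.103, 0.026], [0.591, -0.063, 0.032]]
top caddy [400, 167, 454, 257] 0.77 3230 [[0.386, -0.431, 0.011], [0.511, -0.355, 0.024], [0.625, -0.283, 0.032]]
top polish_tin [330, 182, 358, 207] 0.83 645 [[0.517, -0.142, 0.02], [0.554, -0.102, 0.026], [0.591, -0.063, 0.032]]
top polish_tin [401, 168, 456, 260] 0.64 3239 [[0.386, -0.432, 0.011], [0.512, -0.355, 0.024], [0.625, -
[... 1103 characters left out ...]
0.614, 0.197, 0.063]]
side caddy [254, 258, 367, 318] 0.91 4348 [[0.39, -0.439, 0.011], [0.52, -0.366, 0.024], [0.624, -0.286, 0.038]]
side polish_tin [320, 215, 353, 238] 0.57 551 [[0.515, -0.145, 0.011], [0.556, -0.115, 0.026], [0.595, -0.068, 0.029]]
side hammer [360, 140, 384, 150] 0.5 239 [[0.63, -0.094, 0.014], [0.655, -0.056, 0.236], [0.717, 0.521, 0.239]]
side hammer [294, 172, 309, 192] 0.5 180 [[0.409, 0.003, 0.012], [0.43, 0.153, 0.033], [0.448, 0.2, 0.063]]
side hammer [342, 162, 365, 181] 0.16 447 [[0.569, -0.206, 0.014], [0.608, 0.19, 0.058], [0.631, 0.307, 0.236]]
side pincers [245, 215, 272, 249] 0.67 247 [[0.3, -0.212, 0.01], [0.35, -0.17, 0.013], [0.378, -0.069, 0.018]]
2.5
```

View pics/top0z.png

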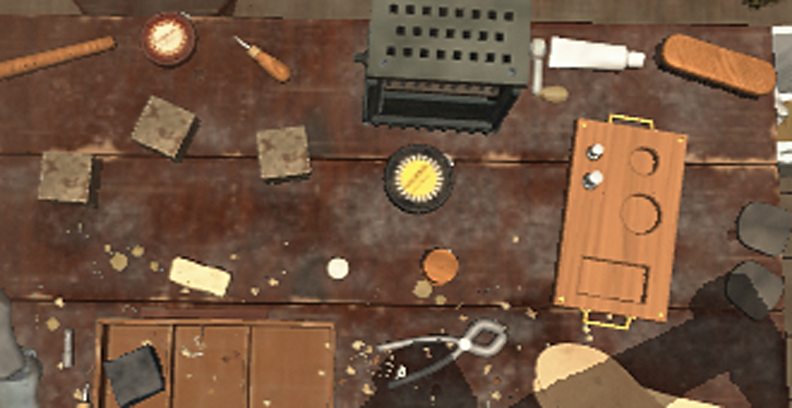

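```bash
cat > fit.py <<'E'
from h import *
def sel(P,c,r,z0,z1):
    Q=P.reshape(-1,3);Q=Q[~np.isnan(Q[:,0])]
    return Q[(np.abs(Q[:,:2]-np.array(c))<r).all(1)&(Q[:,2]>z0)&(Q[:,2]<z1)]
if __name__=='__main__':
    for n in ['top','side']:
        P=np.load(f'{n}P0.npy')
        print(n,'bench z',np.round(np.median(sel(P,(0.48,-0.2),0.04,-.02,.02)[:,2]),4))
        for nm,c,r,z0,z1 in [('roller',(.437,-.002),.03,.055,.08),('spool',(.44,-.127),.04,.055,.08),('block',(.427,.168),.07,.036,.06),('t_a',(.541,.332),.06,.056,.075),('t_b',(.576,.066),.06,.056,.075),('t_c',(.607,.214),.06,.056,.075),('caddy',(.51,-.355),.15,.02,.03)]:
            Q=sel(P,c,r,z0,z1)
            # largest cluster
            (cx,cy),(w,h),a=cv2.minAreaRect((Q[:,:2]*1000).astype(np.float32))
            print(n,nm,len(Q),'z',np.round(np.median(Q[:,2]),4),'mean',np.round(Q[:,:2].mean(0),4),'rect',round(cx,1),round(cy,1),round(w,1),round(h,1),round(a,1))
E
python3 fit.py
```

```text
top bench z 0.0001
top roller 67 z 0.0623 mean [ 0.4365 -0.0026] rect 436.1 -2.8 24.8 25.1 43.2
top spool 156 z 0.06 mean [ 0.4408 -0.1277] rect 440.7 -128.3 38.4 38.4 0.6
top block 420 z 0.0475 mean [0.3869 0.1669] rect 393.2 162.8 134.5 89.2 75.8
top t_a 399 z 0.0605 mean [0.5446 0.3328] rect 544.8 333.0 61.9 60.4 86.7
top t_b 381 z 0.0603 mean [0.5788 0.0669] rect 579.2 66.7 60.3 60.6 8.3
top t_c 388 z 0.0605 mean [0.6088 0.2153] rect 609.2 215.7 62.4 59.8 66.7
top caddy 2582 z 0.0243 mean [ 0.5123 -0.3571] rect 513.2 -310.7 237.8 243.2 82.1
side bench z 0.0006
side roller 49 z 0.0611 mean [ 0.4372 -0.0051] rect 437.3 -2.1 24.0 27.5 6.2
side spool 104 z 0.0603 mean [ 0.4416 -0.1297] rect 441.8 -128.7 38.9 39.5 82.4
side block 153 z 0.0486 mean [0.3887 0.1664] rect 392.1 163.1 130.7 88.6 70.2
side t_a 125 z 0.0606 mean [0.5453 0.3284] rect 544.8 331.7 67.0 59.3 87.8
side t_b 197 z 0.0609 mean [0.5798 0.0631] rect 579.5 65.3 59.5 66.5 7.9
side t_c 134 z 0.0608 mean [0.606  0.2116] rect 607.7 215.1 67.8 59.8 73.0
side caddy 3577 z 0.0244 mean [ 0.5163 -0.3626] rect 518.4 -308.7 244.0 249.3 81.4
```

```bash
cat >> fit.py <<'E'
def hcad(l):
    x,y=l[:,0],l[:,1]
    h=np.where((abs(x)<.12)&(abs(y)<.07),.024,0.)
    h[(np.hypot(x-.078,y+.02)<.0175)|(np.hypot(x-.01,y+.024)<.025)|((abs(x+.078)<.023)&(abs(y)<.042))]=.008
    return h
def fit_caddy(Q,x0=(.51,-.355,-.1)):
    from scipy.optimize import minimize
    def loc(p):
        c,s=np.cos(p[2]),np.sin(p[2]);d=Q[:,:2]-p[:2]
        return np.stack([d[:,0]*c+d[:,1]*s,-d[:,0]*s+d[:,1]*c],1)
    def f(p): return np.minimum(np.abs(Q[:,2]-hcad(loc(p))),.01).mean()*1000
    best=None
    for yaw in np.arange(-.45,.15,.1):
        r=minimize(f,[x0[0],x0[1],yaw],method='Nelder-Mead',options=dict(initial_simplex=[[x0[0],x0[1],yaw],[x0[0]+.02,x0[1],yaw],[x0[0],x0[1]+.02,yaw],[x0[0],x0[1],yaw+.08]],xatol=1e-5,fatol=1e-6,maxiter=600))
        if best is None or r.fun<best.fun: best=r
    return best.x,best.fun
def wells(p):
    c,s=np.cos(p[2]),np.sin(p[2])
    return {k:(round(p[0]+c*a-s*b,4),round(p[1]+s*a+c*b,4)) for k,(a,b) in dict(roller=(.078,-.02),spool=(.01,-.024),block=(-.078,0)).items()}
E
python3 - <<'E'
from fit import *
for n in ['top','side']:
    P=np.load(f'{n}P0.npy')
    Q=sel(P,(.51,-.355),.17,-.01,.035);
    Q=Q[Q[:,0]<.66]
    x,f=fit_caddy(Q);print(n,len(Q),np.round(x,4),np.round(f,3),wells(x))
    Q=sel(P,(.427,.168),.05,.034,.046)
    print('block',len(Q),cv2.minAreaRect((Q[:,:2]*1000).astype(np.float32)),Q.mean(0))
E
```

```text
top 11262 [ 0.5073 -0.3586 -0.1423] 2.842 {'roller': (np.float64(0.5816), np.float64(-0.3895)), 'spool': (np.float64(0.5137), np.float64(-0.3838)), 'block': (np.float64(0.43), np.float64(-0.3475))}
block 178 ((409.39752197265625, 170.75941467285156), (75.4884262084961, 65.0373764038086), 77.09614562988281) [0.42519391 0.16825883 0.03708733]
side 13974 [ 0.5068 -0.3564 -0.1473] 2.284 {'roller': (np.float64(0.581), np.float64(-0.3876)), 'spool': (np.float64(0.5132), np.float64(-0.3816)), 'block': (np.float64(0.4296), np.float64(-0.345))}
block 82 ((417.29547119140625, 168.06756591796875), (63.47806930541992, 73.41896057128906), 0.7596776485443115) [0.4253399  0.16853434 0.0364981 ]
```

```bash
python3 -m creep '[[1,270,599,-120,-0.41],[1,270,599,-120,-0.41],[1,270,599,-120,-0.41],[1,270,599,-120,-0.41],[1,270,599,-120,-0.41],[1,270,599,-120,-0.41],[1,270,599,-120,-0.41],[1,270,599,-120,-0.41]]'; python3 -c "
from h import *
s=sense();print(s['joints'],s['tcp_pos'],np.round(s['ee_rot'],3))"
```

```text
time_s: 3.3
tcp_pos: [0.3288, -0.2435, 0.1702]
ee_rot: [[0.002, 0.139, 0.99], [-0.001, 0.99, -0.139], [-1.0, -0.0, 0.002]]
wrist_force: [1.2, 0.2, 0.6]
gripper_width: 1.003
[-1.35286868e+01  4.93725320e+00 -3.41181322e+01  1.44918486e-02
 -5.08516955e+01 -8.44639763e+01] [ 0.32880646 -0.2435321   0.17020965] [[ 0.002  0.139  0.99 ]
 [-0.001  0.99  -0.139]
 [-1.    -0.     0.002]]
```

```bash
python3 -m creep '[[1,108,240.5,-50,0],[1,108,240.5,-50,0],[1,108,240.5,-50,0],[1,108,240.5,-50,0],[1,108,240.5,-50,0],[1,108,240.5,-50,0],[1,108,240.5,-80,0],[1,108,240.5,-80,0]]'; python3 - <<'E'
from h import *
p=capture('wrist');cv2.imwrite('pics/w1.png',p['image'])
P=cloud(p);np.save('wP1.npy',P)
from fit import sel
Q=sel(P,(.437,-.003),.03,.055,.07)
print(len(Q),cv2.minAreaRect((Q[:,:2]*1000).astype(np.float32)))
print([(proj(p,[.437,-.003,.062]))])
for r in mark_of(p,'roller_centre'): print(r, at_z(p,*r['centre'],.031))
E
```

```text
time_s: 4.1
tcp_pos: [0.4347, -0.0029, 0.0878]
ee_rot: [[-0.005, 0.138, 0.99], [-0.002, 0.99, -0.138], [-1.0, -0.003, -0.005]]
wrist_force: [-1.4, -0.9, -0.1]
gripper_width: 1.0
1687 ((435.48748779296875, -2.882046699523926), (26.351726531982422, 26.19655418395996), 83.64034271240234)
[array([[316.18931369, 252.6717046 ]])]
```

View pics/w1.png

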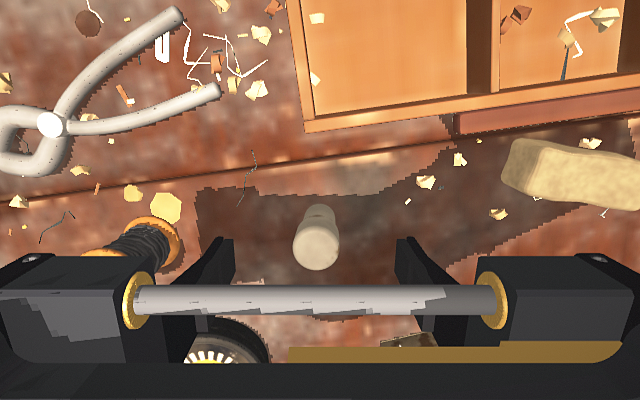

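```bash
python3 -m creep '[[1,1,0,-38,0],[1,1,0,-38,0],[1,1,0,-38,0],[0,1,0,-38,0],[0,1,0,-38,0],[0,1,0,-38,0],[0,1,0,-38,0],[0,1,0,-38,0]]'; python3 -m creep '[[0,0,0,30,0],[0,0,0,75,0],[0,0,0,75,0],[0,0,0,75,0],[0,0,-40,75,0],[0,0,-80,75,0],[0,0,-120,75,0],[0,0,-160,75,0]]'
```

```text
time_s: 5.0
tcp_pos: [0.4377, -0.0032, 0.0526]
ee_rot: [[0.001, 0.139, 0.99], [-0.001, 0.99, -0.139], [-1.0, -0.001, 0.001]]
wrist_force: [-0.2, 0.3, 0.4]
gripper_width: 0.634
time_s: 5.8
tcp_pos: [0.4364, -0.1645, 0.1261]
ee_rot: [[-0.002, 0.138, 0.99], [-0.001, 0.99, -0.138], [-1.0, -0.001, -0.002]]
wrist_force: [2.3, -0.3, 0.7]
gripper_width: 0.008
```

```bash
python3 - <<'E'
from h import *
from fit import sel
for n in ['top','side']:
    p=capture(n);cv2.imwrite(f'pics/{n}2.png',p['image'])
    P=cloud(p)
    Q=sel(P,(.437,-.003),.03,.052,.07)
    print(len(Q),cv2.minAreaRect((Q[:,:2]*1000).astype(np.float32)) if len(Q) else '')
    print(mark_of(p,'roller_centre')[:2])
cv2.imwrite('pics/t2z.png',cv2.resize(cv2.imread('pics/top2.png')[180:280,240:400],None,fx=5,fy=5))
cv2.imwrite('pics/s2z.png',cv2.resize(cv2.imread('pics/side2.png')[160:260,220:380],None,fx=5,fy=5))
E
```

```text
0 
[]
51 ((436.95538330078125, -3.7263736724853516), (22.528989791870117, 28.439453125), 28.718067169189453)
[{'centre': [295.5, 204.2], 'confidence': 0.72}]
```

View pics/t2z.png

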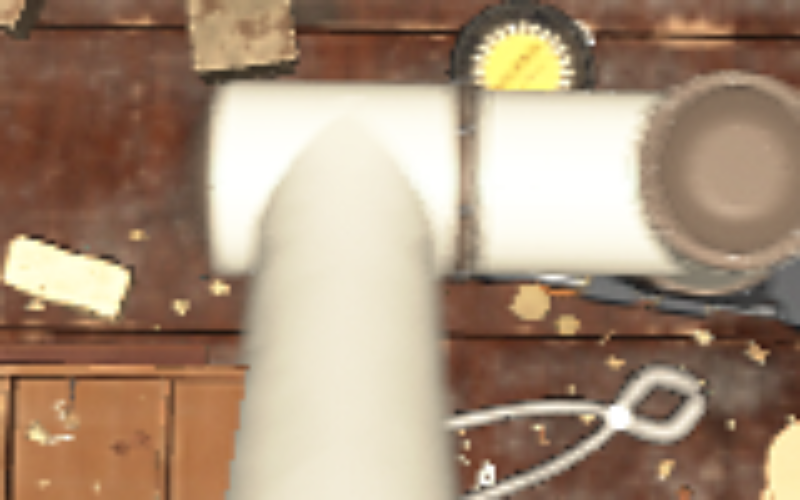

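View pics/s2z.png

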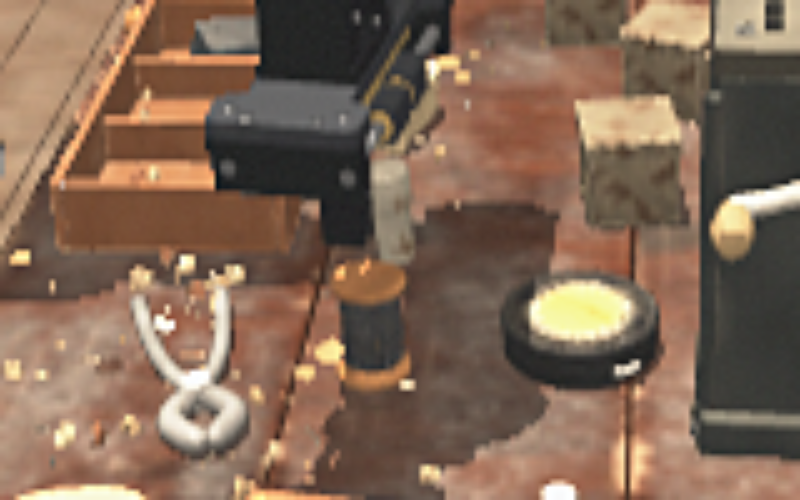

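```bash
python3 -m creep '[[0.68,4.5,36,0,0],[0.68,4.5,36,0,0],[0.68,4.5,36,0,0],[0.68,4.5,36,0,0],[0.68,4.5,36,0,0],[0.68,4.5,36,0,0],[0.68,4.5,36,0,0],[0.68,4.5,36,-20,0]]';python3 - <<'E'
from h import *
from fit import sel
p=capture('wrist');cv2.imwrite('pics/w3.png',p['image'])
P=cloud(p)
Q=sel(P,(.441,-.128),.035,.055,.07)
print(len(Q),cv2.minAreaRect((Q[:,:2]*1000).astype(np.float32)))
E
```

```text
time_s: 6.8
tcp_pos: [0.443, -0.1282, 0.108]
ee_rot: [[0.004, 0.141, 0.99], [-0.001, 0.99, -0.141], [-1.0, -0.0, 0.004]]
wrist_force: [0.2, -0.1, -1.0]
gripper_width: 0.632
3319 ((440.63775634765625, -128.52886962890625), (41.67578887939453, 41.63334274291992), 13.889784812927246)
```

View pics/w3.png

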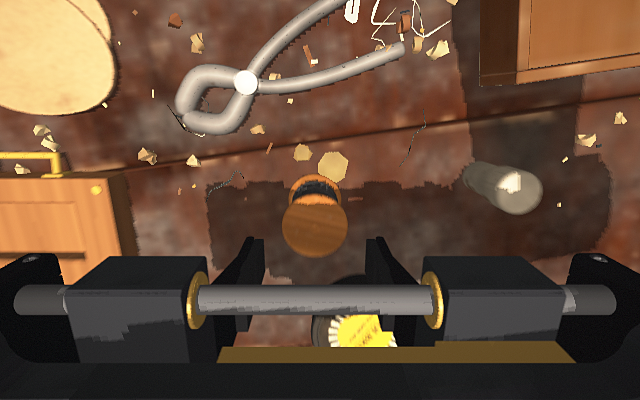

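```bash
python3 -m creep '[[0.68,-2,0,-40,0],[0.68,-2,0,-60,0],[0.68,-2,0,-60,0],[0,-2,0,-60,0],[0,-2,0,-60,0],[0,-2,0,-60,0],[0,-2,0,-60,0],[0,-2,0,-60,0]]'
```

```text
time_s: 7.65
tcp_pos: [0.4387, -0.1279, 0.045]
ee_rot: [[-0.003, 0.142, 0.99], [-0.0, 0.99, -0.142], [-1.0, -0.0, -0.002]]
wrist_force: [-0.2, 1.0, 7.3]
gripper_width: 0.474
```

```bash
python3 -m creep '[[0,0,0,40,0],[0,0,0,80,0],[0,40,-136,80,0],[0,75,-255,80,0],[0,75,-255,80,0],[0,75,-255,80,0],[0,75,-255,80,0],[0,75,-255,80,0]]'; cat > inhand.py <<'E'
from fit import *
import sys
nm=sys.argv[1];r=float(sys.argv[2]);
p=capture('wrist');cv2.imwrite(f'pics/{nm}.png',p['image'])
s=sense();t=np.array(s['tcp_pos']);print('tcp',np.round(t,4),'w',s['gripper_width'])
P=cloud(p);np.save(f'{nm}.npy',P)
zt=t[2]+float(sys.argv[3])
Q=sel(P,t[:2],r,zt-.006,zt+.006)
if len(Q): print('obj top',len(Q),np.round(np.median(Q[:,2]),4),cv2.minAreaRect((Q[:,:2]*1000).astype(np.float32)))
Q=sel(P,(.507,-.3575),.17,-.01,.035);Q=Q[Q[:,0]<.66]
if len(Q)>500:
    x,f=fit_caddy(Q,(.507,-.3575));print(len(Q),np.round(x,4),round(f,2),wells(x))
E
python3 inhand.py w4 .035 .015
```

```text
time_s: 8.45
tcp_pos: [0.5142, -0.3871, 0.1245]
ee_rot: [[-0.002, 0.146, 0.989], [-0.001, 0.989, -0.146], [-1.0, -0.001, -0.002]]
wrist_force: [0.2, 0.8, -1.2]
gripper_width: 0.478
tcp [ 0.5143 -0.3875  0.1242] w 0.4785022285026286
obj top 4385 0.1376 ((515.3623657226562, -384.6207275390625), (41.64557647705078, 64.73777770996094), 8.658954620361328)
111865 [ 0.5068 -0.3589 -0.1441] 2.07 {'roller': (np.float64(0.5811), np.float64(-0.3899)), 'spool': (np.float64(0.5132), np.float64(-0.384)), 'block': (np.float64(0.4296), np.float64(-0.3477))}
```

View pics/w4.png

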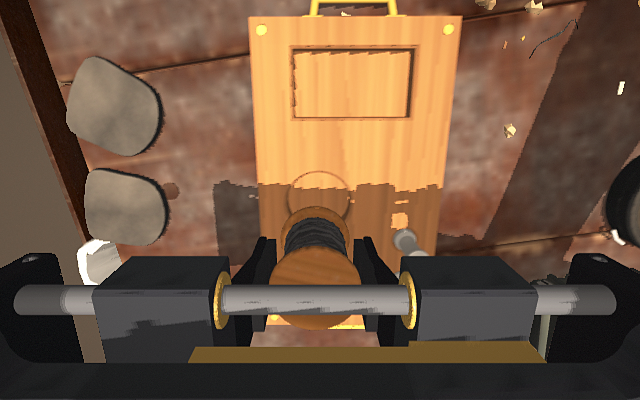

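```bash
python3 - <<'E'
from fit import *
P=np.load('w4.npy');t=np.array([.5142,-.3873,.1243]);yaw=-.1445
Q=sel(P,t[:2],.05,.13,.142)
d=Q[:,:2]-t[:2];c,s=np.cos(yaw),np.sin(yaw)
a=d[:,0]*c+d[:,1]*s;b=-d[:,0]*s+d[:,1]*c   # a along tool z, b along tool y
m=(abs(b)<.021)&(a>-.03)&(a<.03)
h=np.histogram2d(a[m]*1000,b[m]*1000,bins=[np.arange(-26,27,3),np.arange(-24,25,4)])[0].astype(int);print(h)
k=m&(a<0)
pts=np.c_[a[k],b[k]]*1000
# edge fit: circle r=21 
hull=cv2.convexHull(pts.astype(np.float32))[:,0]
from scipy.optimize import least_squares
e=hull[hull[:,0]<-3]
print(least_squares(lambda q:np.hypot(e[:,0]-q[0],e[:,1]-q[1])-21,[0,0],loss='soft_l1').x,len(e))
E
```

```text
[[ 0  0  0  0  0  0  0  0  0  0  0  0]
 [ 0  0  0  0  0  0  0  0  0  0  0  0]
 [ 0  0  0  2 44 69 60 38  1  0  0  0]
 [ 0  0 13 73 69 56 59 68 70  4  0  0]
 [ 0  3 63 55 58 57 57 54 59 54  0  0]
 [ 2 34 57 58 63 52 52 53 61 58 22  8]
 [ 3 50 55 56 55 59 53 59 56 58 41 16]
 [10 55 60 58 53 52 56 52 57 54 50  9]
 [ 3  6  5  8  9  9 10 10  7  8 13  4]
 [ 0  0  0  0  0  0  0  0  0  0  0  0]
 [ 0  0  0  0  0  0  0  0  0  0  0  0]
 [ 0  0  0  0  0  0  0  0  0  0  0  0]
 [ 0  0  0  0  0  0  0  0  0  0  0  0]
 [ 0  3 32 28 33 37 33 32 32 30  0  0]
 [ 0  0 20 52 49 45 48 46 46 11  0  0]
 [ 0  0  1 13 36 47 49 31 12  0  0  0]
 [ 0  0  0  0  1  4  4  0  0  0  0  0]]
[1.44287855 0.3834262 ] 17
```

```bash
python3 -m creep '[[0,-2.5,3.3,0,0],[0,-2.5,3.3,-30,0],[0,-2.5,3.3,-45,0],[0,-2.5,3.3,-52,0],[0,-2.5,3.3,-58,0],[0,-2.5,3.3,-64,0],[0,-2.5,3.3,-69,0],[0,-2.5,3.3,-69,0]]'
```

```text
time_s: 9.3
tcp_pos: [0.5116, -0.384, 0.0549]
ee_rot: [[-0.002, 0.146, 0.989], [-0.001, 0.989, -0.146], [-1.0, -0.001, -0.002]]
wrist_force: [-0.6, -0.6, -0.7]
gripper_width: 0.471
```

```bash
python3 -m creep '[[0.62,0,0,0,0],[0.62,0,0,0,0],[0.62,0,0,0,0],[0.62,0,0,40,0],[0.62,0,0,80,0],[0.62,-10,50,80,0],[0.62,-20,100,80,0],[0.62,-30,150,80,0]]'; python3 -m creep '[[0.5,-44,229,-30,0],[0.5,-44,229,-30,0],[0.5,-44,229,-30,0],[0.5,-44,229,-30,0],[0.5,-44,229,-30,0],[0.5,-44,229,-30,0],[0.5,-44,229,-45,0],[0.5,-44,229,-45,0]]'
```

```text
time_s: 10.1
tcp_pos: [0.4818, -0.2357, 0.1354]
ee_rot: [[-0.001, 0.147, 0.989], [-0.001, 0.989, -0.147], [-1.0, -0.001, -0.001]]
wrist_force: [0.8, 1.3, 0.4]
gripper_width: 0.619
time_s: 10.9
tcp_pos: [0.437, -0.007, 0.0897]
ee_rot: [[-0.003, 0.147, 0.989], [-0.002, 0.989, -0.147], [-1.0, -0.002, -0.003]]
wrist_force: [-0.7, -0.6, 0.0]
gripper_width: 0.5
```

```bash
python3 - <<'E'
from h import *
from fit import sel
print(np.round(sense()['tcp_pos'],4))
p=capture('wrist');cv2.imwrite('pics/w5.png',p['image'])
P=cloud(p)
Q=sel(P,(.437,-.003),.03,.055,.07)
print(len(Q),cv2.minAreaRect((Q[:,:2]*1000).astype(np.float32)))
p=capture('side');P=cloud(p);cv2.imwrite('pics/s5z.png',cv2.resize(p['image'][220:330,230:400],None,fx=4,fy=4))
Q=sel(P,(.513,-.384),.035,.05,.08);print('spool',len(Q),np.round(np.percentile(Q,[5,50,95],axis=0),4))
E
```

```text
[ 0.437  -0.007   0.0897]
1718 ((434.4908752441406, -6.626283645629883), (55.03290557861328, 27.016008377075195), 69.0314712524414)
spool 261 [[ 0.4979 -0.402   0.0523]
 [ 0.5148 -0.3899  0.0678]
 [ 0.5307 -0.368   0.07  ]]
```

```bash
python3 -m creep '[[0.5,-0.5,3.5,0,0],[0.5,-0.5,3.5,-40,0],[0.5,-0.5,3.5,-40,0],[0,-0.5,3.5,-40,0],[0,-0.5,3.5,-40,0],[0,-0.5,3.5,-40,0],[0,-0.5,3.5,-40,0],[0,-0.5,3.5,-40,0]]'
```

```text
time_s: 11.8
tcp_pos: [0.4384, -0.0034, 0.0519]
ee_rot: [[0.002, 0.147, 0.989], [-0.001, 0.989, -0.147], [-1.0, -0.001, 0.002]]
wrist_force: [-0.3, 0.4, 6.3]
gripper_width: 0.29
```

View pics/s5z.png

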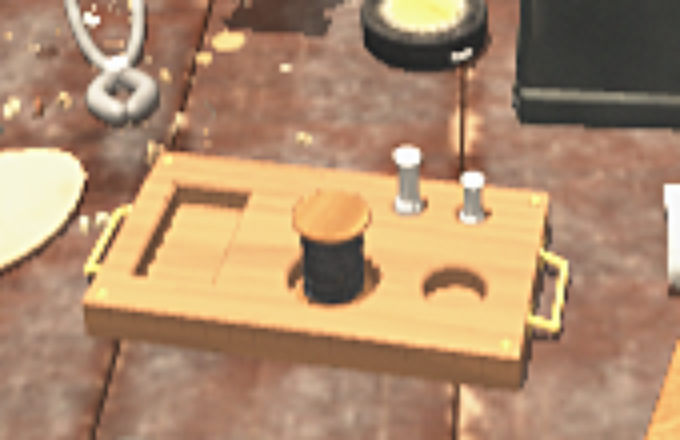

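```bash
python3 -m creep '[[0,0,0,40,0],[0,0,0,85,0],[0,10,-46,85,0],[0,20,-94,85,0],[0,34,-140,85,0],[0,50,-186,85,0],[0,66,-232,85,0],[0,82,-278,85,0]]'; python3 -m creep '[[0,61,-108,0,0],[0,61,-108,0,0],[0,61,-108,0,0],[0,61,-108,0,0],[0,61,-108,-10,0],[0,61,-108,-10,0],[0,61,-108,-10,0],[0,61,-108,-10,0]]'; python3 inhand.py w6 .03 .012
```

```text
time_s: 12.6
tcp_pos: [0.5203, -0.2832, 0.1365]
ee_rot: [[0.001, 0.148, 0.989], [-0.0, 0.989, -0.148], [-1.0, -0.0, 0.001]]
wrist_force: [1.2, 0.4, -0.2]
gripper_width: 0.291
time_s: 13.4
tcp_pos: [0.5813, -0.3903, 0.127]
ee_rot: [[0.001, 0.147, 0.989], [-0.0, 0.989, -0.147], [-1.0, -0.0, 0.001]]
wrist_force: [-0.3, 0.2, -0.6]
gripper_width: 0.292
tcp [ 0.5814 -0.3905  0.1272] w 0.29146986606785674
obj top 2399 0.135 ((574.02783203125, -389.6976318359375), (48.944915771484375, 18.605701446533203), 83.17162322998047)
104546 [ 0.5069 -0.3588 -0.1441] 2.08 {'roller': (np.float64(0.5813), np.float64(-0.3898)), 'spool': (np.float64(0.5134), np.float64(-0.384)), 'block': (np.float64(0.4297), np.float64(-0.3476))}
```

View pics/w6.png

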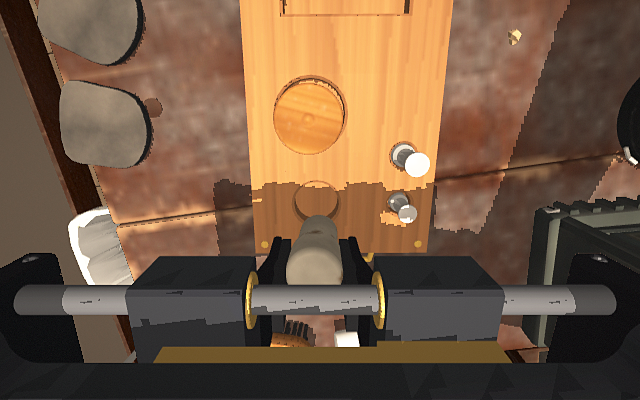

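```bash
cat > cyl.py <<'E'
from fit import *
import sys
P=np.load(sys.argv[1]+'.npy');t=np.array([float(x) for x in sys.argv[2].split(',')]);yaw=float(sys.argv[3]);R=float(sys.argv[4])
Q=sel(P,t[:2],.05,.04,.16)
d=Q[:,:2]-t[:2];c,s=np.cos(yaw),np.sin(yaw)
a=d[:,0]*c+d[:,1]*s;b=-d[:,0]*s+d[:,1]*c;z=Q[:,2]-t[2]
m=(abs(b)<R-.001)&(a>-.03)&(a<.012)
for z0 in np.arange(-.06,.02,.006):
    k=m&(z>=z0)&(z<z0+.006)
    if k.sum()<15: continue
    # front edge at centre
    kk=k&(abs(b)<.004)
    print(round(z0*1000+3),k.sum(),'b',np.round([b[k].min()*1000,b[k].max()*1000],1),'front a at b~0',np.round(np.percentile(a[kk],[5,50])*1000,1) if kk.sum() else '')
E
python3 cyl.py w6 .5813,-.3904,.1271 -.147 .0135
```

```text
-51 58 b [-8.2 12.2] front a at b~0 [-11.1 -10.5]
-45 98 b [-9.4 12.5] front a at b~0 [-11.4 -10.9]
-39 112 b [-9.5 12.2] front a at b~0 [-11.8 -11.2]
-33 130 b [-10.1  12.5] front a at b~0 [-12.  -11.5]
-27 122 b [-9.2 11.5] front a at b~0 [-12.5 -11.9]
-21 40 b [-5.1 12.5] front a at b~0 [-12.6 -12.2]
-15 121 b [-12.1  12.5] front a at b~0 [-15.1 -14.6]
-9 211 b [-12.3  12.5] front a at b~0 [-15.4 -15. ]
-3 239 b [-12.4  12.4] front a at b~0 [-15.8 -15.2]
3 343 b [-12.5  12.5] front a at b~0 [-16.2 -15.5]
9 1652 b [-12.3  12.1] front a at b~0 [-14.7  -7.1]
21 20 b [12.1 12.4] front a at b~0
```

```bash
python3 -m creep '[[0,-0.5,-0.7,-10,0],[0,-0.5,-0.7,-35,0],[0,-0.5,-0.7,-46,0],[0,-0.5,-0.7,-52,0],[0,-0.5,-0.7,-58,0],[0,-0.5,-0.7,-63,0],[0,-0.5,-0.7,-66,0],[0,-0.5,-0.7,-66,0]]'
```

```text
time_s: 14.25
tcp_pos: [0.5809, -0.3912, 0.061]
ee_rot: [[0.001, 0.147, 0.989], [-0.0, 0.989, -0.147], [-1.0, -0.0, 0.001]]
wrist_force: [0.3, 0.3, -1.6]
gripper_width: 0.293
```

```bash
python3 -m creep '[[0.47,0,0,0,0],[0.47,0,0,0,0],[0.47,0,0,0,0],[0.47,0,0,40,0],[0.47,0,0,80,0],[0.47,-30,40,90,0],[0.47,-60,80,90,0],[0.47,-90,120,90,0]]'; python3 - <<'E'
from fit import *
p=capture('side');P=cloud(p);cv2.imwrite('pics/s7z.png',cv2.resize(p['image'][220:330,230:400],None,fx=4,fy=4))
Q=sel(P,(.5815,-.3895),.025,.055,.08);print('roller',len(Q),np.round(np.percentile(Q,[2,50,98],axis=0),4))
for n in ['top','side']:
    P=np.load(f'{n}P0.npy')
    Q=sel(P,(.42,.168),.08,.008,.1)
    h=np.full((16,16),np.nan)
    for i in range(16):
        for j in range(16):
            k=(abs(Q[:,0]-(.345+.01*i))<.005)&(abs(Q[:,1]-(.093+.01*j))<.005)
            if k.sum(): h[i,j]=np.median(Q[k,2])*1000
    print(n,'rows x .345.., cols y .093..');print(np.nan_to_num(h).round().astype(int))
E
```

```text
time_s: 15.05
tcp_pos: [0.4907, -0.2711, 0.152]
ee_rot: [[0.004, 0.148, 0.989], [-0.001, 0.989, -0.148], [-1.0, -0.0, 0.004]]
wrist_force: [0.8, 0.7, 0.0]
gripper_width: 0.47
roller 139 [[ 0.5659 -0.4041  0.0561]
 [ 0.5789 -0.3968  0.0688]
 [ 0.5916 -0.3817  0.072 ]]
top rows x .345.., cols y .093..
[[10 35 34  8  9  9  8 10 11  9  9 33 10  9 15 10]
 [10 16 32 10  9 10  9 10 10  8  9 36  9 10 10 10]
 [46 42 46 44 43 40 36 36 38 26 25 38 15 29 27 27]
 [48 50 52 48 49 50 50 48 49 50 49 50 49 46 49 49]
 [50 51 51 49 51 51 51 49 51 50 51 49 49 48 49  0]
 [ 0  0  0  0  0  0  0  0  0  0  0  0  0  0  0  0]
 [ 0  0  0  0 20 34 30 23 13  0  0  0  0  9  0  0]
 [ 0  0  0  0 30 37 35 35 36 37 32  0  0  0  0  0]
 [ 0  0  0  0 36 35 34 35 35 35 35 37  0  0  0  0]
 [ 0  0  0  0 37 35 35 34 34 36 34 36  0  0  0  0]
 [ 0  0  0  8  0  0  0 36 35 35 36 34  0  0  0  0]
 [ 0  0  0  9  8  0  0  0  0  0  0  0  0  0  0  0]
 [ 0  0  0  0  0  0  0  0  0  0  0  0  0  0  0  0]
 [ 0  0  0  0  0  0  0  0  0  0  0  0  0  0  0  0]
 [ 0  0  0  0  0  0  0  0  0  0  0  0  0  0  0  0]
 [ 0  0  0  0  0  0  0  0  0  0  0
[... 168 characters left out ...]
48 46 48 46 47 47 47 39 48  0 47  0]
 [46 49 48 49 32 49 51 49 50 50 51 48 51 50 52 48]
 [51 48 50 51 51 50 51 50 48 49 51 49 50 50 47  0]
 [ 0  0  0  0  0  0  0  0  0  0  0  0  0  0  0  0]
 [ 0  0  0  0 15 24 36  0  0  0  0  0  0  0  0  0]
 [ 0  0  0  0 28 17 36 33 36 38  0  0  0  0  0  0]
 [ 0  0  0 21 24 36 34 34 36 36 37 37  0  0  0  0]
 [ 0  0  0 33 29 23 29 34 13 35 35 37  0  0  0  0]
 [ 0  0  0  0  0  0  0 31 28 34 23 19  0  0  0  0]
 [ 0  0  0 10  0  0  0  0  0  0  0  0  0  0  0  0]
 [ 0  0  0  0  0  0  0  0  0  0  0  0  0  0  0  0]
 [ 0  0  0  0  0  0  0  0  0  0  0  0  0  0  0  0]
 [ 0  0  0  0  0  0  0  0  0  0  0  0  0  0  0  0]
 [ 0  0  0  0  0  0  0  0  0  0  0  0  0  0  0  0]]
```

View pics/s7z.png

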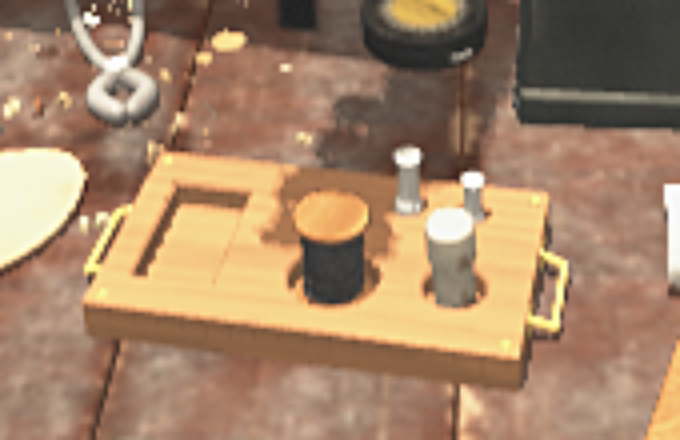

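```bash
python3 -m creep '[[0.6,-59,400,0,1.42],[0.6,-59,400,0,1.42],[0.6,-59,400,0,1.42],[0.6,-59,400,0,1.42],[0.6,-59,400,0,1.42],[0.6,-59,400,0,1.42],[0.6,-59,400,0,1.42],[0.6,-59,400,0,1.42]]'; python3 - <<'E'
from fit import *
P=np.load('topP0.npy')
Q=sel(P,(.34,.2),.15,.055,.3);Q=Q[(Q[:,0]<.45)]
print(len(Q),np.round(np.percentile(Q,[0,50,100],axis=0),3) if len(Q) else '')
print(sense()['joints'])
E
```

```text
time_s: 15.9
tcp_pos: [0.4247, 0.1246, 0.1508]
ee_rot: [[-0.004, -0.872, 0.49], [-0.004, 0.49, 0.872], [-1.0, 0.001, -0.005]]
wrist_force: [1.9, -0.2, -0.3]
gripper_width: 0.598
8 [[0.236 0.093 0.055]
 [0.378 0.121 0.056]
 [0.383 0.172 0.058]]
[ 3.75346798e+01  9.94762533e+00 -3.14361804e+01  4.99358813e-02
 -4.89066934e+01 -6.68820807e+01]
```

```bash
python3 -m creep '[[0.6,4,40,-10,0.22],[0.6,4,40,-10,0.22],[0.6,4,40,-10,0.22],[0.6,4,40,-10,0.22],[0.6,4,40,-10,0.22],[0.6,4,40,-10,0.22],[0.6,4,40,-10,0.22],[0.6,4,40,-10,0.22]]'; python3 - <<'E'
from fit import *
s=sense();t=np.array(s['tcp_pos']);print(np.round(t,4),np.round(s['ee_rot'],3).tolist())
p=capture('wrist');cv2.imwrite('pics/w8.png',p['image']);P=cloud(p);np.save('w8.npy',P)
print(mark_of(p,'block_centre')[:2],proj(p,[.4265,.168,.02]))
Q=sel(P,(.425,.168),.06,.012,.043);Q=Q[Q[:,0]>.397]
print(len(Q),cv2.minAreaRect((Q[:,:2]*1000).astype(np.float32)))
Q=sel(P,(.425,.168),.06,.035,.043);Q=Q[Q[:,0]>.397]
print(len(Q),cv2.minAreaRect((Q[:,:2]*1000).astype(np.float32)))
Q=sel(P,(.38,.168),.04,.044,.06);print('tray',np.round(np.percentile(Q[:,0],[90,97,99,99.8]),4),len(Q))
E
```

```text
time_s: 16.7
tcp_pos: [0.4288, 0.1642, 0.1409]
ee_rot: [[-0.003, -0.957, 0.288], [-0.004, 0.288, 0.957], [-1.0, 0.001, -0.005]]
wrist_force: [-0.5, 0.3, -0.3]
gripper_width: 0.6
[0.4288 0.1642 0.1409] [[-0.003, -0.957, 0.288], [-0.004, 0.288, 0.957], [-1.0, 0.001, -0.005]]
[{'centre': [320.8, 205.0], 'confidence': 0.61}] [[319.93917258 204.1826261 ]]
3550 ((425.2089538574219, 167.80838012695312), (74.20620727539062, 33.63066101074219), 74.9401626586914)
243 ((425.602294921875, 167.84353637695312), (70.18779754638672, 27.319942474365234), 72.66323852539062)
tray [0.3839 0.3851 0.3854 0.3855] 2640
```

View pics/w8.png

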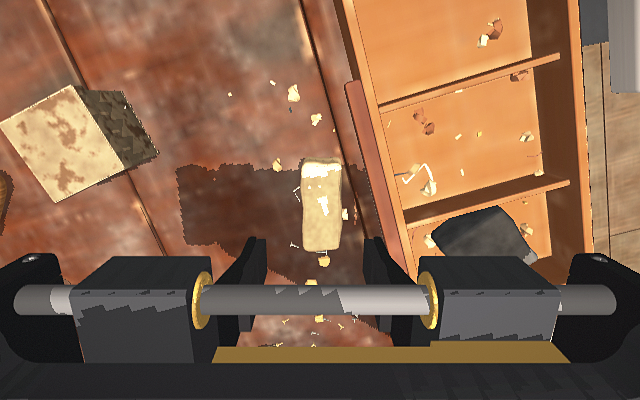

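```bash
python3 - <<'E'
from fit import *
P=np.load('w8.npy')
for r in (140,180,220,260):
    print(r,[(c,np.round(P[r,c]*1000).astype(int).tolist()) for c in range(340,420,6)])
E
```

```text
140 [(340, [395, 125, -5]), (346, [391, 126, -2]), (352, [386, 128, -3]), (358, [385, 122, 46]), (364, [381, 123, 49]), (370, [377, 124, 48]), (376, [373, 126, 44]), (382, [369, 127, 46]), (388, [357, 135, 5]), (394, [353, 137, 4]), (400, [348, 139, 4]), (406, [343, 140, 5]), (412, [338, 141, 5]), (418, [333, 143, 4])]
180 [(340, [405, 155, 13]), (346, [400, 160, -2]), (352, [395, 162, -3]), (358, [390, 163, -1]), (364, [385, 165, -2]), (370, [384, 152, 47]), (376, [380, 153, 50]), (382, [376, 154, 48]), (388, [372, 156, 47]), (394, [367, 158, 46]), (400, [356, 171, 6]), (406, [350, 173, 5]), (412, [345, 175, 5]), (418, [341, 176, 5])]
220 [(340, [414, 181, 33]), (346, [410, 196, -1]), (352, [404, 198, -1]), (358, [399, 200, -2]), (364, [394, 201, -3]), (370, [389, 203, -2]), (376, [383, 204, -1]), (382, [383, 185, 48]), (388, [379, 185, 50]), (394, [374, 188, 47]), (400, [370, 190, 46]), (406, [362, 199, 28]), (412, [358, 199, 32]), (418, [354, 199, 35])]
260 [(340, [426, 234, -1]), (346, [420, 235, -2]), (352, [415, 237, -1]), (358, [409, 238, -1]), (364, [405, 171, 125]), (370, [403, 162, 143]), (376, [400, 163, 144]), (382, [397, 163, 145]), (388, [395, 162, 147]), (394, [382, 220, 49]), (400, [377, 221, 48]), (406, [372, 225, 45]), (412, [368, 226, 46]), (418, [356, 251, 6])]
```

```bash
python3 -m creep '[[0.51,0,11,-30,0.01],[0.51,0,11,-60,0.01],[0.51,0,11,-60,0.01],[0.51,0,11,-60,0.01],[0.51,0,11,-60,0.01],[0.51,0,11,-60,0.01],[0.51,0,11,-60,0.01],[0.51,0,11,-60,0.01]]'; python3 - <<'E'
from fit import *
s=sense();t=np.array(s['tcp_pos']);print(np.round(t,4),s['gripper_width'])
p=capture('wrist');cv2.imwrite('pics/w9.png',p['image']);P=cloud(p)
Q=sel(P,(.425,.168),.06,.012,.043);Q=Q[Q[:,0]>.393]
print(len(Q),cv2.minAreaRect((Q[:,:2]*1000).astype(np.float32)))
E
```

```text
time_s: 17.6
tcp_pos: [0.4291, 0.1755, 0.0815]
ee_rot: [[-0.002, -0.96, 0.279], [-0.003, 0.279, 0.96], [-1.0, 0.001, -0.004]]
wrist_force: [0.2, -0.2, -0.2]
gripper_width: 0.51
[0.4291 0.1755 0.0815] 0.510189672869755
5845 ((425.30291748046875, 167.9032440185547), (74.55441284179688, 33.630889892578125), 75.1484375)
```

View pics/w9.png

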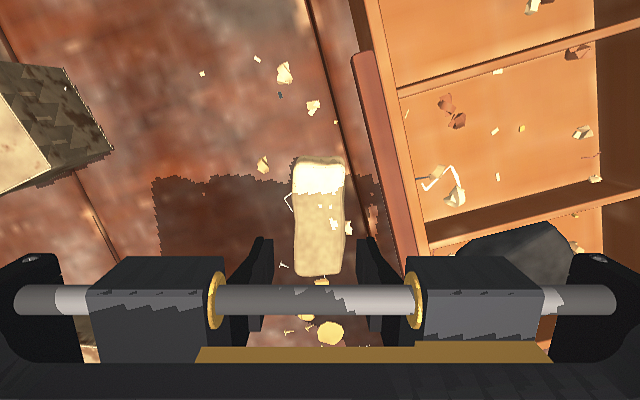

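```bash
python3 -m creep '[[0.51,0,0,-15,0],[0.51,0,0,-30,0],[0.51,0,0,-40,0],[0.51,0,0,-41,0],[0,0,0,-41,0],[0,0,0,-41,0],[0,0,0,-41,0],[0,0,0,-41,0]]'
```

```text
time_s: 18.45
tcp_pos: [0.4293, 0.1757, 0.0409]
ee_rot: [[-0.001, -0.96, 0.278], [-0.003, 0.278, 0.96], [-1.0, 0.0, -0.003]]
wrist_force: [-0.6, 0.6, 0.3]
gripper_width: 0.384
```

```bash
python3 -m creep '[[0,0,0,40,0],[0,0,0,70,0],[0,1.5,-515,80,0.137],[0,1.5,-515,80,0.137],[0,1.5,-515,80,0.137],[0,1.5,-515,80,0.137],[0,1.5,-515,80,0.137],[0,1.5,-515,80,0.137]]'; python3 -m creep '[[0,1,-230,0,0.05],[0,1,-230,0,0.05],[0,1,-230,0,0.05],[0,1,-230,0,0.05],[0,1,-230,0,0.05],[0,1,-230,0,0.05],[0,1,-230,0,0.05],[0,1,-230,0,0.05]]'; python3 inhand.py w10 .05 -.003
```

```text
time_s: 19.25
tcp_pos: [0.4299, -0.1247, 0.1172]
ee_rot: [[0.001, -0.99, 0.144], [-0.003, 0.144, 0.99], [-1.0, -0.001, -0.003]]
wrist_force: [0.7, 0.2, -0.7]
gripper_width: 0.382
time_s: 20.05
tcp_pos: [0.4305, -0.3538, 0.1171]
ee_rot: [[0.0, -0.996, 0.094], [-0.002, 0.094, 0.996], [-1.0, -0.0, -0.002]]
wrist_force: [-0.6, 0.9, -0.8]
gripper_width: 0.384
tcp [ 0.4308 -0.3536  0.1172] w 0.37895020201216584
obj top 5812 0.1096 ((430.25152587890625, -372.1752014160156), (55.516902923583984, 51.32468795776367), 85.86148834228516)
99243 [ 0.5067 -0.3586 -0.1439] 2.0 {'roller': (np.float64(0.581), np.float64(-0.3896)), 'spool': (np.float64(0.5131), np.float64(-0.3838)), 'block': (np.float64(0.4295), np.float64(-0.3474))}
```

```bash
python3 -m creep '[[0,0.5,14,0,-0.05],[0,0.5,14,0,-0.05],[0,0.5,14,0,-0.05],[0,0.5,14,0,-0.05],[0,0.5,14,0,-0.05],[0,0.5,14,0,-0.05],[0,0.5,14,0,-0.05],[0,0.5,14,0,-0.05]]'; python3 inhand.py w11 .05 -.003; python3 - <<'E'
from fit import *
s=sense();t=np.array(s['tcp_pos']);R=np.array(s['ee_rot'])
P=np.load('w11.npy');Q=sel(P,t[:2],.1,.07,.125)
L=(Q-t)@R  # x down, y jaw, z
m=(abs(L[:,1])<.0215)&(L[:,2]<.012)&(L[:,2]>-.06)
L=L[m]*1000
print(len(L))
for x0 in range(-4,44,4):
    k=(L[:,0]>=x0)&(L[:,0]<x0+4)
    if k.sum()>10: print(x0+2,k.sum(),'jaw',np.round(np.percentile(L[k,1],[1,99]),1),'z',np.round(np.percentile(L[k,2],[0.5,10,99]),1))
k=(L[:,2]<-12)
print('long-range ends',np.round(np.percentile(L[:,2],[.2,1]),1))
# yaw from side edges: for slices of z get jaw extents of top face
for z0 in range(-48,8,6):
    k=(L[:,2]>=z0)&(L[:,2]<z0+6)&(L[:,0]<12)
    if k.sum()>20: print('z',z0+3,k.sum(),np.round(np.percentile(L[k,1],[1,99]),1))
print('well in tool', (np.array([.4296,-.3475,.008])-t)@R*1000, 'caddy y axis in tool',np.array([.1437,.9896,0])@R)
E
```

```text
time_s: 20.9
tcp_pos: [0.4312, -0.3398, 0.1172]
ee_rot: [[0.0, -0.99, 0.143], [-0.002, 0.143, 0.99], [-1.0, -0.001, -0.002]]
wrist_force: [0.2, 0.0, -1.5]
gripper_width: 0.38
tcp [ 0.4312 -0.3397  0.1172] w 0.38212594302829545
obj top 6085 0.1096 ((429.9835205078125, -357.83013916015625), (55.15529251098633, 51.26219177246094), 81.04586791992188)
98379 [ 0.5069 -0.3586 -0.144 ] 1.95 {'roller': (np.float64(0.5812), np.float64(-0.3895)), 'spool': (np.float64(0.5134), np.float64(-0.3837)), 'block': (np.float64(0.4297), np.float64(-0.3474))}
8338
-2 171 jaw [-21.2  21.2] z [-12.  -10.7   3.5]
2 137 jaw [-21.4  21.3] z [-11.7 -10.6   6.3]
6 3580 jaw [-18.   17.1] z [-44.2 -40.6   8.5]
10 3341 jaw [-18.   17.1] z [-45.9 -42.9   5.1]
14 229 jaw [-21.1  21. ] z [-46.4 -46.    7.8]
18 169 jaw [-21.   21.3] z [-46.3 -46.   -2.7]
22 100 jaw [-20.7  19.7] z [-46.1 -45.8  -9.6]
26 127 jaw [-13.8  15.2] z [-46.1 -45.6 -15.4]
30 123 jaw [-14.2  16.2] z [-46.1 -45.7 -21.6]
34 137 jaw [-12.9  17.1] z [-46.  -45.6 -18.9]
38 51 jaw [-13.3  17.1] z [-46.2 -46.  -30.8]
long-range ends [-46.3 -46. ]
z -45 581 [-15.2  13.9]
z -39 796 [-15.8  14.4]
z -33 744 [-16.8  13.4]
z -27 725 [-17.7  12.7]
z -21 709 [-17.2  12.7]
z -15 697 [-16.6  13.8]
z -9 1182 [-21.3  21.2]
z -3 846 [-18.6  15.9]
z 3 776 [-18.1  15.4]
z 9 345 [-17.9  15.3]
well in tool [109.19244235   0.54743729  -7.65643626] caddy y axis in tool [-2.33897798e-03 -7.41139199e-04  9.99975915e-01]
```

View pics/w11.png

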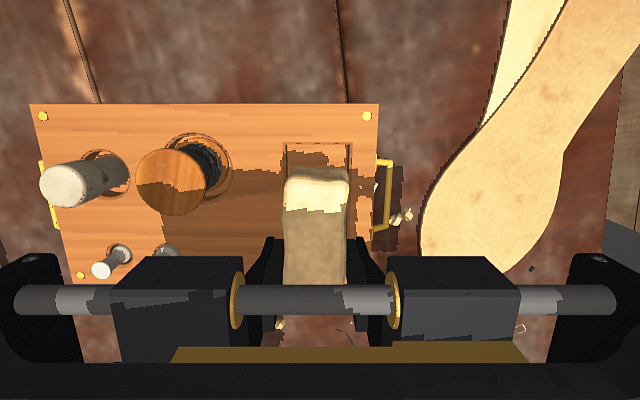

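```bash
python3 -m creep '[[0,0,0,-20,0],[0,0,0,-40,0],[0,0,0,-48,0],[0,0,0,-54,0],[0,0,0,-60,0],[0,0,0,-65,0],[0,0,0,-69,0],[0,0,0,-69,0]]'
```

```text
time_s: 21.75
tcp_pos: [0.4316, -0.3399, 0.0487]
ee_rot: [[0.001, -0.99, 0.143], [-0.003, 0.143, 0.99], [-1.0, -0.002, -0.003]]
wrist_force: [-0.5, 0.5, 1.0]
gripper_width: 0.383
```

```bash
python3 -m creep '[[0,0,0,-1,0],[0,0,0,-2,0],[0,0,0,-2,0],[0,0,0,-2,0],[0,0,0,-2,0],[0,0,0,-2,0],[0,0,0,-2,0],[0,0,0,-2,0]]'
```

```text
time_s: 22.55
tcp_pos: [0.4316, -0.3399, 0.0485]
ee_rot: [[0.001, -0.99, 0.142], [-0.003, 0.142, 0.99], [-1.0, -0.002, -0.003]]
wrist_force: [-3.0, 2.4, 11.8]
gripper_width: 0.384
```

```bash
python3 -m creep '[[0.56,0,0,1.5,0],[0.56,0,0,1.5,0],[0.56,0,0,1.5,0],[0.56,0,0,40,0],[0.56,0,0,90,0],[0.56,0,40,110,0],[0.56,0,90,110,0],[0.56,0,140,110,0]]'; python3 - <<'E'
from fit import *
for n in ['side','top']:
    p=capture(n);P=cloud(p);cv2.imwrite(f'pics/{n}12z.png',cv2.resize(p['image'][220:330,230:400] if n=='side' else p['image'][150:280,350:500],None,fx=4,fy=4))
    Q=sel(P,(.4297,-.3475),.045,.03,.06);print('block',n,len(Q),np.round(np.percentile(Q,[2,50,98],axis=0),4),cv2.minAreaRect((Q[:,:2]*1000).astype(np.float32)))
    Q=sel(P,(.5815,-.3895),.025,.064,.08);print('roller',len(Q),np.round(np.percentile(Q,[2,50,98],axis=0),4))
    Q=sel(P,(.5133,-.3837),.03,.062,.08);print('spool',len(Q),np.round(np.percentile(Q,[2,50,98],axis=0),4))
for n in ['top','side']:
    P=np.load(f'{n}P0.npy')
    Q=sel(P,(.7,-.09),.2,.09,.3);Q=Q[(Q[:,0]>.5)&(Q[:,0]<.87)]
    print('creaser',n,np.round(np.percentile(Q,[1,50,99],axis=0),3))
    for nm,c in [('t_a',(.545,.333)),('t_b',(.579,.067)),('t_c',(.608,.2155))]:
        Q=sel(P,c,.06,.056,.066 if n=='top' else .064)
        # brute-force square fit
        best=min((np.ptp(Q[:,:2]@np.array([np.cos(a),np.sin(a)]))+np.ptp(Q[:,:2]@np.array([-np.sin(a),np.cos(a)])),np.degrees(a)) for a in np.arange(-np.pi/4,np.pi/4,.01))
        print(nm,best)
E
```

```text
time_s: 23.35
tcp_pos: [0.4318, -0.1988, 0.1591]
ee_rot: [[0.004, -0.99, 0.144], [-0.003, 0.144, 0.99], [-1.0, -0.004, -0.003]]
wrist_force: [1.0, 1.6, -1.0]
gripper_width: 0.562
block side 354 [[ 0.4148 -0.3851  0.0314]
 [ 0.4332 -0.3563  0.0428]
 [ 0.4507 -0.3159  0.0458]] ((432.6199951171875, -348.99859619140625), (73.39830780029297, 32.568599700927734), 81.14846801757812)
roller 98 [[ 0.5659 -0.4034  0.065 ]
 [ 0.5788 -0.3936  0.0696]
 [ 0.5915 -0.382   0.0721]]
spool 202 [[ 0.4955 -0.4037  0.0646]
 [ 0.5145 -0.3858  0.0683]
 [ 0.533  -0.3655  0.0705]]
block top 241 [[ 0.4135 -0.382   0.031 ]
 [ 0.429  -0.3505  0.0427]
 [ 0.4471 -0.315   0.0484]] ((430.66766357421875, -347.79083251953125), (57.75687026977539, 70.20866394042969), 19.767610549926758)
roller 67 [[ 0.5653 -0.4036  0.0648]
 [ 0.5774 -0.391   0.0695]
 [ 0.5896 -0.3791  0.0748]]
spool 160 [[ 0.4946 -0.4032  0.0634]
 [ 0.5143 -0.3841  0.0686]
 [ 0.5327 -0.3648  0.074 ]]
creaser top [[ 0.622 -0.248  0.098]
 [ 0.669 -0.127  0.234]
 [ 0.745 -0.034  0.241]]
t_a (np.float64(0.12228879736570869), np.float64(-3.174080955449867))
t_b (np.float64(0.12095843809150456), np.float64(8.285074947166608))
t_c (np.float64(0.12230083540093784), np.float64(-23.2276037850287))
creaser side [[ 0.62  -0.257  0.093]
 [ 0.679 -0.202  0.202]
 [ 0.743 -0.038  0.239]]
t_a (np.float64(0.12622940434897234), np.float64(0.8366236104658992))
t_b (np.float64(0.12603811559251096), np.float64(7.712117152035784))
t_c (np.float64(0.12744574855778573), np.float64(-22.654645989897872))
```

View pics/side12z.png

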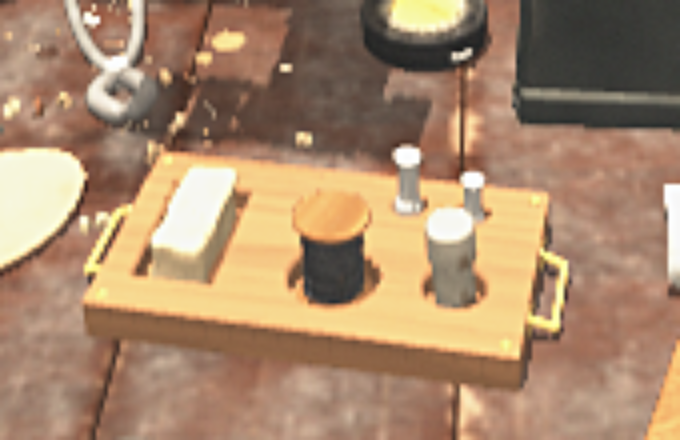

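```bash
python3 -m creep '[[1,0,50,0,0.1],[1,0,100,0,0.2],[1,0,150,0,0.288],[1,0,200,0,0.288],[1,0,250,0,0.288],[1,25,265,-15,0.288],[1,65,265,-30,0.288],[1,105,265,-40,0.288]]'; python3 -m creep '[[1,42,0,0,0],[1,42,0,0,0],[1,42,0,0,0],[1,42,0,0,0],[1,42,0,0,0],[1,42,0,0,0],[1,42,0,0,0],[1,42,0,0,0]]'; cat > tin.py <<'E'
from fit import *
import sys
s=sense();t=np.array(s['tcp_pos']);R=np.array(s['ee_rot']);print('tcp',np.round(t,4),'jaw',np.round(np.degrees(np.arctan2(R[1,1],R[0,1])),1),'w',round(s['gripper_width'],3),'j6',round(s['joints'][5],1))
p=capture('wrist');cv2.imwrite(f'pics/{sys.argv[1]}.png',p['image']);P=cloud(p);np.save(sys.argv[1]+'.npy',P)
Q=sel(P,t[:2],.055,.056,.064)
m=P[...,2];
print(len(Q),cv2.minAreaRect((Q[:,:2]*1000).astype(np.float32)))
L=(Q-t)@R*1000
k=abs(L[:,1])<33;L=L[k]
print('tool jaw ext',np.round(np.percentile(L[:,1],[.3,99.7]),1),'z ext',np.round(np.percentile(L[:,2],[.3,99.7]),1))
E
python3 tin.py w13
```

```text
time_s: 24.25
tcp_pos: [0.5372, 0.0701, 0.1175]
ee_rot: [[0.001, -0.988, -0.154], [-0.002, -0.154, 0.988], [-1.0, -0.001, -0.003]]
wrist_force: [0.1, -0.2, -0.7]
gripper_width: 0.998
time_s: 25.05
tcp_pos: [0.579, 0.0702, 0.118]
ee_rot: [[0.002, -0.988, -0.154], [-0.002, -0.154, 0.988], [-1.0, -0.001, -0.002]]
wrist_force: [0.2, -0.1, -0.9]
gripper_width: 1.0
tcp [0.579  0.0702 0.118 ] jaw -171.1 w 1.0 j6 -14.2
7996 ((578.6438598632812, 66.43743133544922), (60.01381301879883, 61.49496841430664), 8.044099807739258)
tool jaw ext [-28.7  30.6] z ext [-34.   26.6]
```

View pics/w13.png

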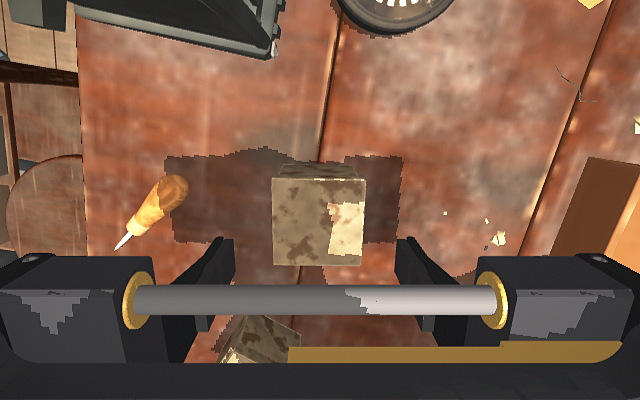

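```bash
python3 -m creep '[[1,0,-3.7,-30,-0.012],[1,0,-3.7,-66,-0.012],[1,0,-3.7,-66,-0.012],[0,0,-3.7,-66,-0.012],[0,0,-3.7,-66,-0.012],[0,0,-3.7,-66,-0.012],[0,0,-3.7,-66,-0.012],[0,0,-3.7,-66,-0.012]]'; cat > weigh.py <<'E'
from h import *
F=[]
for i in range(10):
    capture('top');s=sense();F.append(np.r_[s['wrist_force'],s['effort'][1:3]])
F=np.array(F);print('mean',F.mean(0).round(2),'sd',F.std(0).round(2),'tcp',np.round(s['tcp_pos'],4),'w',round(s['gripper_width'],3),'t',s['time_s'])
E
```

```text
time_s: 25.9
tcp_pos: [0.5774, 0.0661, 0.0528]
ee_rot: [[-0.002, -0.99, -0.141], [-0.003, -0.141, 0.99], [-1.0, 0.002, -0.003]]
wrist_force: [-5.0, -0.0, 5.3]
gripper_width: 0.677
```

```bash
python3 -m creep '[[0,0,0,5,0],[0,0,0,15,0],[0,0,0,30,0],[0,0,0,45,0],[0,0,0,50,0],[0,0,0,50,0],[0,0,0,50,0],[0,0,0,50,0]]'; python3 weigh.py
```

```text
time_s: 26.7
tcp_pos: [0.5768, 0.0659, 0.1019]
ee_rot: [[-0.004, -0.99, -0.141], [-0.003, -0.141, 0.99], [-1.0, 0.004, -0.003]]
wrist_force: [-1.0, 0.1, -3.4]
gripper_width: 0.672
mean [ -0.13   0.05  -3.84 -40.64  16.3 ] sd [0.24 0.47 0.52 0.09 0.02] tcp [0.5774 0.0661 0.1028] w 0.674 t 27.2
```

```bash
python3 -m creep '[[0,0,0,-20,0],[0,0,0,-38,0],[0,0,0,-45,0],[0,0,0,-48,0],[0,0,0,-50,0],[0,0,0,-50,0],[0,0,0,-50,0],[0,0,0,-50,0]]'; python3 -m creep '[[1,0,0,0,0],[1,0,0,0,0],[1,0,0,0,0],[1,0,0,0,0],[1,0,0,30,0],[1,0,0,65,0],[1,0,30,85,0],[1,10,80,85,0]]'
```

```text
time_s: 28.0
tcp_pos: [0.5778, 0.0662, 0.0534]
ee_rot: [[-0.001, -0.99, -0.142], [-0.003, -0.142, 0.99], [-1.0, 0.001, -0.003]]
wrist_force: [0.1, -0.3, -3.6]
gripper_width: 0.674
time_s: 28.8
tcp_pos: [0.589, 0.1447, 0.143]
ee_rot: [[0.006, -0.99, -0.138], [-0.0, -0.138, 0.99], [-1.0, -0.006, -0.001]]
wrist_force: [2.0, 0.4, -1.2]
gripper_width: 1.001
```

```bash
python3 -m creep '[[1,20,71,0,-0.54],[1,20,71,0,-0.54],[1,20,71,-25,-0.54],[1,20,71,-25,-0.54],[1,20,71,-25,-0.54],[1,20,71,-25,-0.54],[1,20,71,-25,-0.54],[1,20,71,-25,-0.54]]'; python3 tin.py w14
```

```text
time_s: 29.6
tcp_pos: [0.6094, 0.2156, 0.1187]
ee_rot: [[0.006, -0.921, 0.39], [-0.002, 0.39, 0.921], [-1.0, -0.007, 0.0]]
wrist_force: [0.2, -0.0, 0.5]
gripper_width: 1.0
tcp [0.6094 0.2156 0.1187] jaw 157.0 w 1.0 j6 -57.1
7872 ((609.20068359375, 215.87863159179688), (61.70519256591797, 59.91804504394531), 66.0789794921875)
tool jaw ext [-29.1  30.3] z ext [-30.4  30.4]
```

View pics/w14.png

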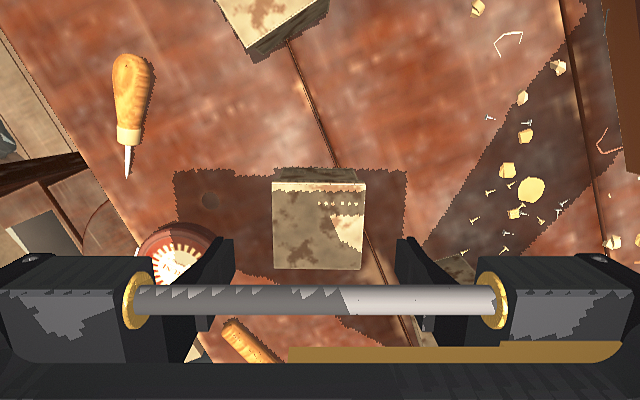

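```bash
python3 - <<'E'
from fit import *
P=np.load('topP0.npy');Q=sel(P,(.71,.2),.06,.012,.1);Q=Q[Q[:,0]>.655];print(len(Q),np.round(np.percentile(Q,[1,50,99],axis=0),3))
s=sense();t=np.array(s['tcp_pos']);R=np.array(s['ee_rot']);L=(Q-t)@R*1000
print(np.round(np.percentile(L,[1,50,99],axis=0)))
near=L[(abs(L[:,2])<15)];print(len(near), near[:,1].min() if len(near) else '', near[:,1].max() if len(near) else '')
E
```

```text
436 [[0.699 0.186 0.014]
 [0.733 0.22  0.021]
 [0.768 0.255 0.029]]
[[  91. -147.   19.]
 [  98. -111.   52.]
 [ 106.  -77.   87.]]
0
```

```bash
python3 -m creep '[[1,-0.2,0,-30,0],[1,-0.2,0,-66,0],[1,-0.2,0,-66,0],[0,-0.2,0,-66,0],[0,-0.2,0,-66,0],[0,-0.2,0,-66,0],[0,-0.2,0,-66,0],[0,-0.2,0,-66,0]]';  python3 -m creep '[[0,0,0,5,0],[0,0,0,15,0],[0,0,0,30,0],[0,0,0,45,0],[0,0,0,50,0],[0,0,0,50,0],[0,0,0,50,0],[0,0,0,50,0]]'; python3 weigh.py
```

```text
time_s: 30.45
tcp_pos: [0.609, 0.216, 0.0539]
ee_rot: [[0.006, -0.921, 0.39], [-0.002, 0.39, 0.921], [-1.0, -0.007, 0.001]]
wrist_force: [-2.8, 1.5, 4.4]
gripper_width: 0.678
time_s: 31.25
tcp_pos: [0.6084, 0.2157, 0.1029]
ee_rot: [[0.005, -0.921, 0.391], [-0.003, 0.391, 0.921], [-1.0, -0.005, -0.0]]
wrist_force: [-0.6, -0.3, -1.7]
gripper_width: 0.672
mean [  0.17  -0.12  -1.71 -44.67  16.55] sd [0.3  0.58 0.33 0.09 0.02] tcp [0.609  0.2161 0.1039] w 0.676 t 31.75
```

```bash
python3 -m creep '[[0,0,0,-20,0],[0,0,0,-38,0],[0,0,0,-45,0],[0,0,0,-48,0],[0,0,0,-50.5,0],[0,0,0,-50.5,0],[0,0,0,-50.5,0],[0,0,0,-50.5,0]]'; python3 -m creep '[[1,0,0,0,0],[1,0,0,0,0],[1,0,0,0,0],[1,0,0,0,0],[1,0,0,30,0],[1,0,0,65,0],[1,-10,30,85,0],[1,-35,70,85,0.2]]'
```

```text
time_s: 32.55
tcp_pos: [0.6093, 0.2163, 0.0539]
ee_rot: [[0.008, -0.921, 0.39], [-0.001, 0.39, 0.921], [-1.0, -0.007, 0.002]]
wrist_force: [-0.2, -0.0, -0.8]
gripper_width: 0.677
time_s: 33.35
tcp_pos: [0.5774, 0.2869, 0.1433]
ee_rot: [[0.015, -0.969, 0.248], [0.005, 0.248, 0.969], [-1.0, -0.014, 0.008]]
wrist_force: [0.1, 1.2, -0.3]
gripper_width: 1.003
```

```bash
python3 -m creep '[[1,-32,46,0,0.2],[1,-32,46,0,0.2],[1,-32,46,-25,0.2],[1,-32,46,-25,0.2],[1,-32,46,-25,0.2],[1,-32,46,-25,0.2],[1,-32,46,-25,0.2],[1,-32,46,-25,0.2]]'; python3 tin.py w15
```

```text
time_s: 34.15
tcp_pos: [0.5459, 0.3328, 0.119]
ee_rot: [[0.015, -0.999, 0.051], [0.008, 0.051, 0.999], [-1.0, -0.015, 0.009]]
wrist_force: [-0.6, -0.4, 0.0]
gripper_width: 1.0
tcp [0.5459 0.3328 0.119 ] jaw 177.1 w 1.0 j6 -49.1
7824 ((544.19921875, 333.2782287597656), (61.56343078613281, 59.88357925415039), 86.34313201904297)
tool jaw ext [-27.1  32.3] z ext [-30.7  30. ]
```

View pics/w15.png

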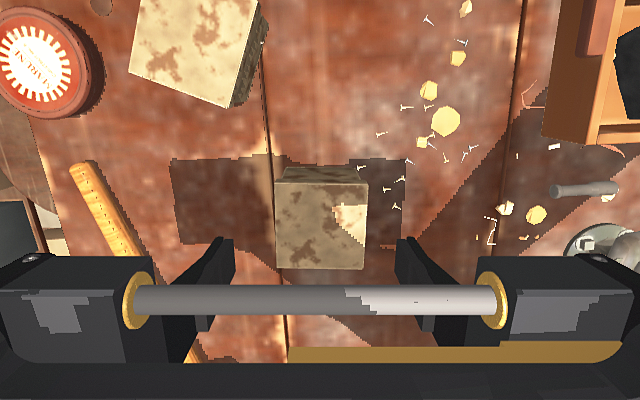

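```bash
python3 -m creep '[[1,-2,0.3,-30,-0.01],[1,-2,0.3,-66,-0.01],[1,-2,0.3,-66,-0.01],[0,-2,0.3,-66,-0.01],[0,-2,0.3,-66,-0.01],[0,-2,0.3,-66,-0.01],[0,-2,0.3,-66,-0.01],[0,-2,0.3,-66,-0.01]]';  python3 -m creep '[[0,0,0,5,0],[0,0,0,15,0],[0,0,0,30,0],[0,0,0,45,0],[0,0,0,50,0],[0,0,0,50,0],[0,0,0,50,0],[0,0,0,50,0]]'; python3 weigh.py
```

```text
time_s: 35.0
tcp_pos: [0.5437, 0.3335, 0.0542]
ee_rot: [[0.015, -0.998, 0.061], [0.009, 0.061, 0.998], [-1.0, -0.015, 0.01]]
wrist_force: [-3.0, 0.5, 5.0]
gripper_width: 0.676
time_s: 35.8
tcp_pos: [0.5432, 0.333, 0.1032]
ee_rot: [[0.014, -0.998, 0.061], [0.008, 0.061, 0.998], [-1.0, -0.013, 0.009]]
wrist_force: [-0.1, 0.9, -1.3]
gripper_width: 0.675
mean [-1.000e-02  1.300e-01 -1.410e+00 -4.351e+01  1.631e+01] sd [0.43 0.34 0.33 0.09 0.02] tcp [0.5436 0.3335 0.1041] w 0.677 t 36.3
```

```bash
python3 -m creep '[[0,0,0,-20,0],[0,0,0,-38,0],[0,0,0,-45,0],[0,0,0,-48,0],[0,0,0,-50,0],[0,0,0,-50,0],[0,0,0,-50,0],[0,0,0,-50,0]]'; python3 -m creep '[[1,0,0,0,0],[1,0,0,0,0],[1,0,0,0,0],[1,0,0,0,0],[1,0,0,30,0],[1,0,0,70,0],[1,0,-30,90,0],[1,0,-80,90,0.1]]'; python3 -m creep '[[1,35,-188,-10,0.09],[1,35,-188,-10,0.09],[1,35,-188,-10,0.09],[1,35,-188,-10,0.09],[1,35,-188,-10,0.09],[1,35,-188,-25,0.09],[1,35,-188,-25,0.09],[1,35,-188,-25,0.09]]'; python3 tin.py w16
```

```text
time_s: 37.1
tcp_pos: [0.5439, 0.3337, 0.0549]
ee_rot: [[0.016, -0.998, 0.061], [0.01, 0.061, 0.998], [-1.0, -0.016, 0.011]]
wrist_force: [0.1, 0.1, -1.5]
gripper_width: 0.678
time_s: 37.9
tcp_pos: [0.5462, 0.2565, 0.149]
ee_rot: [[0.023, -0.999, -0.046], [0.017, -0.046, 0.999], [-1.0, -0.024, 0.016]]
wrist_force: [1.3, -0.0, -0.4]
gripper_width: 0.998
time_s: 38.7
tcp_pos: [0.5812, 0.0689, 0.124]
ee_rot: [[0.021, -0.99, -0.137], [0.018, -0.136, 0.99], [-1.0, -0.024, 0.015]]
wrist_force: [0.4, 0.4, 0.0]
gripper_width: 0.999
tcp [0.5812 0.0689 0.124 ] jaw -172.2 w 0.999 j6 -14.1
7576 ((579.1939086914062, 66.54206085205078), (59.91432189941406, 61.73454284667969), 8.295032501220703)
tool jaw ext [-25.8  32.8] z ext [-33.6  27.1]
```

View pics/w16.png

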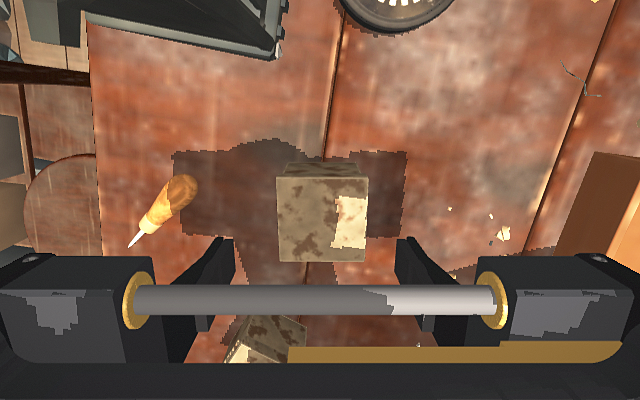

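```bash
python3 -m creep '[[1,-2,-2.4,-30,0],[1,-2,-2.4,-70,0],[1,-2,-2.4,-71,0],[0,-2,-2.4,-71,0],[0,-2,-2.4,-71,0],[0,-2,-2.4,-71,0],[0,-2,-2.4,-71,0],[0,-2,-2.4,-71,0]]'; python3 -m creep '[[0,0,0,5,0],[0,0,0,20,0],[0,0,0,45,0],[0,0,0,75,0],[0,0,0,105,0],[0,0,0,135,0],[0,0,0,165,0],[0,0,0,190,0]]'
```

```text
time_s: 39.55
tcp_pos: [0.5779, 0.0664, 0.0545]
ee_rot: [[0.019, -0.99, -0.137], [0.018, -0.136, 0.99], [-1.0, -0.021, 0.015]]
wrist_force: [-5.3, 1.3, 6.6]
gripper_width: 0.679
time_s: 40.35
tcp_pos: [0.5777, 0.0663, 0.2461]
ee_rot: [[0.02, -0.99, -0.137], [0.019, -0.136, 0.991], [-1.0, -0.022, 0.016]]
wrist_force: [-0.5, -0.4, -4.2]
gripper_width: 0.676
```

```bash
python3 -m creep '[[0,0,0,4,0],[0,0,0,8,0],[0,0,0,8,0],[0,0,0,8,0],[0,0,0,8,0],[0,0,0,8,0],[0,0,0,8,0],[0,0,0,8,0]]'; python3 weigh.py; python3 - <<'E'
from fit import *
for n in ['side','top']:
    p=capture(n);P=cloud(p);cv2.imwrite(f'pics/{n}17.png',p['image'])
    for nm,c,z0,z1 in [('t_a',(.545,.333),.056,.066),('t_c',(.608,.2155),.056,.066),('spool',(.5133,-.3837),.062,.076),('roller',(.5815,-.3895),.064,.078),('block',(.43,-.3475),.036,.05)]:
        Q=sel(P,c,.05 if nm[0]=='t' else .03,z0,z1)
        if len(Q)>5: print(n,nm,len(Q),np.round(np.median(Q[:,2]),4),np.round(cv2.minAreaRect((Q[:,:2]*1000).astype(np.float32))[0],1))
E
```

```text
time_s: 41.15
tcp_pos: [0.5777, 0.0663, 0.2538]
ee_rot: [[0.02, -0.99, -0.136], [0.019, -0.136, 0.991], [-1.0, -0.022, 0.016]]
wrist_force: [1.0, -0.7, -4.0]
gripper_width: 0.68
mean [ -0.11  -0.14  -3.86 -36.44  20.29] sd [0.39 0.53 0.53 0.02 0.01] tcp [0.5777 0.0663 0.2541] w 0.677 t 41.65
side t_a 118 0.0611 [545.7 332.6]
side t_c 133 0.0608 [611.3 215.1]
side spool 202 0.0682 [ 514.7 -384.8]
side roller 99 0.0696 [ 578.  -391.9]
side block 241 0.0431 [ 432.1 -347.9]
top t_c 114 0.0604 [598.6 206.3]
top spool 159 0.0682 [ 513.5 -383.8]
top roller 69 0.069 [ 577.5 -390.5]
top block 217 0.0424 [ 431.9 -347.9]
```

View pics/side17.png

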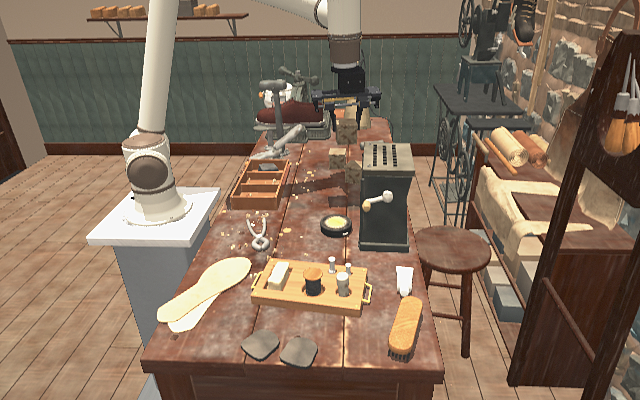

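View pics/top17.png

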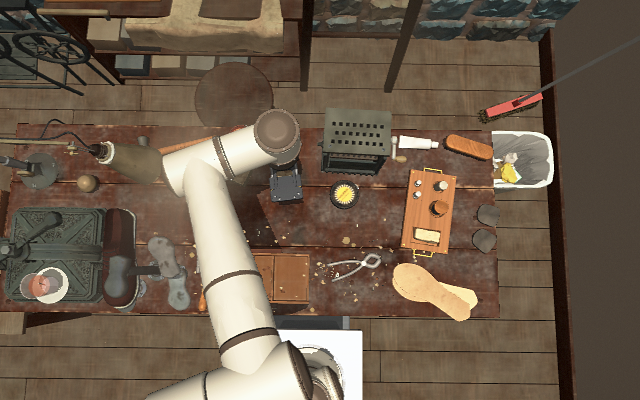

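```bash
python3 -c "
from station import *
print(finish_job()); s=sense(); print(s['time_s'],s['tcp_pos'],s['gripper_width'])"
```

```text
the job is handed in; nothing more can be done
None
the job is handed in; nothing more can be done
```

The job is done and handed in at about 41.8 s on the robot clock. The caddy is loaded, and the arm is still holding the heaviest tin upright for you to take.

- **Caddy:** The thread spool and the steel edge roller stand in their round wells, with tops measured at about 68 mm and 69–70 mm above the bench. The sanding block was pressed with about 12 N. Its top measured 43 mm, 8 mm above its height on the bench, so it is fully home.
- **Tins:** I lifted each one about 5 cm and set it back before the next. The downward force was 3.8 N for the tin nearest the creaser (the edge marking machine), 1.7 N for the middle one and 1.4 N for the one furthest left. The first is clearly heaviest, and it read 3.9 N again in the final hold.
- **Final hold:** The tin's underside is about 20 cm above the bench and the jaws are closed on it. The tool is tilted by about 1.5°.

**Not quite perfect:**
- My first try at the roller lifted before the fingers had closed, so it came up empty. The roller stayed standing and the second try worked.
- The roller's top sits about 4 mm off the middle of its well. It fits within the well's play, so it may be standing off-centre or leaning slightly on its worn foot.
- The middle and furthest-left tins stand within about 4 mm of where they started. The side camera confirmed this; the arm blocked most of the top camera's view of them.

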